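Tighten a boxed-in clamp screw with a ring spanner

ROBOT

A 6-joint arm with a two-finger parallel gripper is mounted at the origin on the work surface. World frame = base frame: x ahead of the robot, y to its left, z up, the work surface at z = 0. Lengths are in m, angles in rad, forces in N, time in s.
With the tool pointing down it reaches from about 0.325 to 0.9 m from the base axis. Payload 6.1 kg.
Tool frame: the origin (TCP) lies on the centre line of the jaws, within the pads' length; the fingertips stand arm.tcp_to_tips ahead of it and the grasp point (between the pads) lies 8 mm behind it (arm.tcp_to_tips is the distance from the TCP to the fingertips, in m); y points along the fingers, z is the direction in which the jaws open and shut, and the axes are right-handed (so a half turn about y gives the same grasp; the last joint's range is limited). The gripper opens to 85 mm and grips with 20 to 120 N. Pads are 22 mm wide; open, the fingers measure 114 mm over their backs; the gripper's body (76 mm by 85 mm) begins 54 mm behind the grasp point. The pads swing forward as they close: fully open they stand 13 mm farther back than shut.
Start: joints at [-1.47, 0.22, 1.526, -0, 1.395, -0.126], TCP at [0.141, -0.609, 0.242] pointing down, gripper open.
Joint ranges: [-2.98, 2.98], [-0.91, 2.08], [0.09, 2.57], [-1.24, 4.39], [0.2, 2.65], [-2.68, 2.68]. Speed limits (rad/s): [2.57, 2.57, 3.01, 3.14, 3.14, 3.14].

INTERFACE

Orientations are given as a rotation vector (axis times angle).
In Python, from station import arm, eyes, spotter gives the robot as it stands.
- The arm moves only by the tool apply_moves, never from a script. Its argument "deltas" is a list of rows, each an object of numbers: "gripper": the finger opening in mm, from 0 to 85.4; "x", "y", "z": the shift along the tool's x, y, z in mm; "spin": the turn about the tool's y in rad. In form: [{"gripper": .., "x": .., "y": .., "z": .., "spin": ..}, ...]. A call has 1 to 12 rows; each row is the pose to reach, as a shift and turn from the pose commanded when the call began, along the tool's axes at that moment; what a row does not reach only later rows make up. A row lasts 1/10 s, in which the tool goes at most 50 mm and 8.59 degrees, less where a joint would pass 70% of its speed; a pose out of reach is approached as far as the arm can. A call with a gripper value outside its range is refused whole. The fingers move at their own pace and stop on an object; "grip_force" is the grip in N (left out, the last holds). Time passes only in rows, so rows that repeat a pose let the fingers close. It gives the time, the measured TCP pose, the force and the opening at its end, in the units of the state.
- arm.get_obs(): the state, without advancing time (a new reading comes with each control period).
- eyes.snapshot(name): name is "scene" or "top"; returns (picture, depth): 480x640x3 uint8, red, green, blue; 480x640 float32, m along the optical axis (not along the pixel's ray), 0 where there is no reading.
- eyes.camera_model(name): a dict with "camera_matrix" (3x3 intrinsics, pixels), "D" ([k1, k2, p1, p2, k3] as OpenCV has them; the pictures are not rectified), "R" (3x3) and "t" (3): a world point X has camera coordinates R X + t. Camera axes: x right, y down, z forward; pixel columns grow to the right and rows downward; lengths in m; the calibration is good to about 2 mm. A picture is of the moment at which its call begins. camera_model takes no time and is no camera call.
- arm.close_job(): hands the job in, once; it reports no verdict.
Trained networks look in the newest picture that a camera, given by its name, has taken for a name from the list of things; names that differ only in an ending like _2 or _b are one class to them, and where a whole thing is asked for, a point or a joint stands for the part that bears it (a point fixed in the world has none). Each returns a list of dicts, best first, with "conf" (0 to 1); they miss things now and then, are a little off and sometimes report something else, mostly with a low value. They report only what shows in the picture. A call takes as long as a camera call. They do not tell look-alikes from the thing itself.
- spotter.silhouettes(camera, thing): "mask" (480x640 bool, what is visible of it).
- spotter.pinpoint(camera, thing): "point" ([x, y, z] in m, in the coordinates of the camera as it stood for that picture, good to about 4 mm: a listed point, or the origin of a listed thing).
The state is a dict: "clock": time; "q": joint angles; "dq": joint speeds; "tau": joint torques, N m; "position": TCP position; "orientation": TCP orientation; "contact_force": force on the tool from outside, world axes, zero at the start; "wrist_torque": the same for the moment, N m; "width": opening from 0.0 (shut) to 1.0 (fully open).
Only numpy, scipy, OpenCV 4.12 (cv2) and the standard library are available. Lean on these libraries where they do the work, as an engineer would, in place of code of your own. Each camera call takes 0.05 s, during which the arm holds its last target.

TASK

With the larger ring of the spanner, tighten the square-headed clamp screw on the bracket clockwise until it comes up solid and nip it up there with about 2 newton metres; the ribs allow only a short swing, so lift the spanner off and seat it again for each stroke. Do not ram the ribs or overtighten, turn the screw only with the spanner, and leave the other things on the bench where they are. Then lay the spanner flat on the bench, clear of the bracket.

Things in the scene. Friction and masses are not known exactly. Their poses are not given: they have to be found in the camera images.
- spanner: Loose steel double-ended ring spanner, 276 mm long, about 0.3 kg, lying on its two rings, handle raised. Origin on its underside midway between the ring centres; x along the handle from the large ring (x = -110 mm) to the small ring (x = +110 mm), z up. Rings are 16 mm high. It balances close to the middle of the handle.
- handle (a point): Middle of the spanner's handle, on its axis, 38 mm above the underside: a straight bar 14 mm wide (y), 16 mm high, straight from 64 mm on the large ring's side to 66 mm on the other; axes as the spanner's.
- big_ring (a point): Centre of the large ring (outer diameter 64 mm), on its underside; axes as the spanner's. Eight-point through hole: two squares 35 mm across flats, 45 degrees apart, one with flats along the spanner's x and y. So it fits the screw head every 45 degrees, with 1.5 mm play a side and some 5.5 degrees of free turn either way.
- small_ring (a point): Centre of the small ring (outer diameter 48 mm, hole 24 mm across flats: too small for the screw), on its underside; axes as the spanner's.
- bracket: Grey-painted clamp bracket fixed on the bench: base plate 160 x 160 mm, top 16 mm above the bench, x from -145 to +15 mm of the origin. The origin is on the bench, 60 mm ahead (+x) of the screw's axis. A post 110 mm wide and 110 mm high closes the back (x = -137 to -105 mm). z up.
- ribs: The bracket's two upright 10 mm ribs, tops 95 mm above the bench; origin and axes as the bracket's. They run 36 mm either side of the screw, then splay as flanks 36 to 70 mm from its axis that stop the handle: with the ring on the screw, or lifted up to 40 mm, the handle can point, from the screw, only within 33 degrees of the bracket's +x; there its side meets a rib flat.
- screw_head: The clamp screw's square head, oiled steel: 32 mm across flats, 18 mm high, standing on the base plate (its top 34 mm above the bench), the upper 6 mm chamfered to 26 mm. Origin on the screw's axis at the head's underside, 16 mm above the bench; it turns with the screw; x and y lie square to the flats, z up.
- screw_foot (a point): Fixed point on the screw's axis at the top of the base plate, where the large ring's underside centre rests when fully seated; axes as the bracket's.
- screw (a joint): Turn of the clamp screw in rad, growing as it is tightened (clockwise seen from above). It starts between 0.4 and 0.9 and comes up solid at 1.9; on the way it drags with about 0.5 N m and stays where it is left. At the stop it hardly yields (0.03 rad), so the load must be felt: 2 N m is about 18 N across the middle of the handle, or the same as a moment about the screw.
- nut_bin: Bystander: open grey bin of nuts, 90 x 140 x 50 mm, origin under its centre.
- grease_tin: Bystander: round pale metal tin with a lid, 80 mm diameter, 70 mm high, origin under its centre.
- open_spanner: Bystander: flat open-ended spanner, 190 mm long, lying on the bench.
Not all that is in view belongs to the job. Leave any pink or purple look-alike of the bracket alone.

How it is judged:
On the way, in this order (a step that is already met when the one before it is completed fails the run):
1. the large ring is fully seated over the screw head, flat on the base plate (horizontal distance between big_ring and screw_foot below 0.004 m and z of big_ring in the frame of screw_foot below 0.006 m), for 0.1 s.
2. the screw, up solid, is nipped up: the spanner bears on it with over 90 N of contact force in all (about 1.3 N m) (value of joint screw above 1.84 rad and contact force between spanner and bracket above 90 N), for 0.1 s.
At the end, for the whole second after the job is handed in: The screw is tight (joint above 1.84 of 1.9 rad), and the spanner lies at rest, rings down and flat on the bench (both ring undersides within 6 mm of it, tilt under 0.06 rad), not touching the bracket or its ribs (value of joint screw above 1.84 rad and height (world z) of each of big_ring, small_ring below 0.006 m and angle between spanner's own z axis and vertical below 0.06 rad and contact force between spanner and bracket below 0.1 N and contact force between spanner and ribs below 0.1 N and linear speed of spanner below 0.02 m/s).
It fails at once if the spanner rammed against the ribs (over 30 N) (contact force between spanner and ribs above 30 N).
It fails at once if the spanner forced on the screw or bracket (over 230 N of contact force in all, about 3 N m) (contact force between spanner and bracket above 230 N).
It fails at once if the screw touched by the robot itself (contact force between any of the fingers, the arm and screw_head above 1 N).
It fails at once if a bystander moved by more than 20 mm (distance of any of nut_bin, grease_tin, open_spanner from where it was at the start of the episode above 0.02 m).
It also fails if it takes over 72 s, if anything falls off the work surface, if the arm or the gripper's body presses on something with over 40 N, if the wrist force passes 120 N, or if a joint passes its speed limit or range.

## Working session

There is one attempt and no reset: what is moved stays moved. The work goes in short steps, Python scripts to look and compute and a tool call to move; the robot and the scene stay as the last step left them, time stands still between calls to the robot, and variables do not carry over. Pictures are saved under pics/ and viewed, and the job is handed in when it is done.

Besides the shell and the picture viewer there is one more tool, called by a JSON object that holds its "method" and its "body", one argument or row to a line. apply_moves: Moves the arm, as the interface text tells. Its arguments: {"type":"object","properties":{"deltas":{"type":"array"},"grip_force":{"type":"number"}},"required":["deltas"]}

```bash
ls; mkdir -p pics; python3 - <<'E'
from station import arm, eyes, spotter
import cv2
o=arm.get_obs(); print(o, arm.tcp_to_tips)
for n in ("scene","top"):
    p,d=eyes.snapshot(n); cv2.imwrite(f"pics/{n}0.png",p[:,:,::-1]); m=eyes.camera_model(n); print(n,m)
E
```

```text
pics
{'clock': 0.0, 'q': array([-1.47006621e+00,  2.21212346e-01,  1.52761238e+00,  1.86948345e-05,
        1.39469573e+00, -1.26112216e-01]), 'dq': array([-5.78681081e-04, -8.15570917e-04, -1.15232958e-04, -3.07435139e-06,
        1.93002645e-04, -5.85976407e-05]), 'tau': array([-1.58606214e-03, -4.96909118e+01, -3.89395308e+01, -2.55086416e-04,
        1.12729630e-02, -7.44772905e-06]), 'position': array([ 0.14049947, -0.60840712,  0.24120709]), 'orientation': array([-0.23931249,  2.1033569 , -2.0992806 ]), 'contact_force': array([ 0.81273272, -0.04896406,  0.56071114]), 'wrist_torque': array([ 0.010622  ,  0.03156834, -0.04233843]), 'width': 1.0007685725298059} 0.011
scene {'camera_matrix': array([[594.52003302,   0.        , 313.84566611],
       [  0.        , 594.52003302, 243.70164158],
       [  0.        ,   0.        ,   1.        ]]), 'D': array([-0.16862282,  0.        ,  0.        ,  0.        ,  0.        ]), 'R': array([[-0.52130742,  0.85326248,  0.01348003],
       [ 0.70520786,  0.43963983, -0.55623618],
       [-0.48054182, -0.28046383, -0.83091492]]), 't': array([ 0.26876357, -0.35003582,  1.88046052])}
top {'camera_matrix': array([[592.24768784,   0.        , 327.69110904],
       [  0.        , 592.24768784, 241.92836335],
       [  0.        ,   0.        ,   1.        ]]), 'D': array([-0.04569094,  0.        ,  0.        ,  0.        ,  0.        ]), 'R': array([[ 0.00658391, -0.99966133, -0.02517709],
       [-0.99617504, -0.00436297, -0.0872712 ],
       [ 0.0871318 ,  0.02565538, -0.99586638]]), 't': array([0.0156876 , 0.53975001, 1.34906319])}
```

View pics/scene0.png

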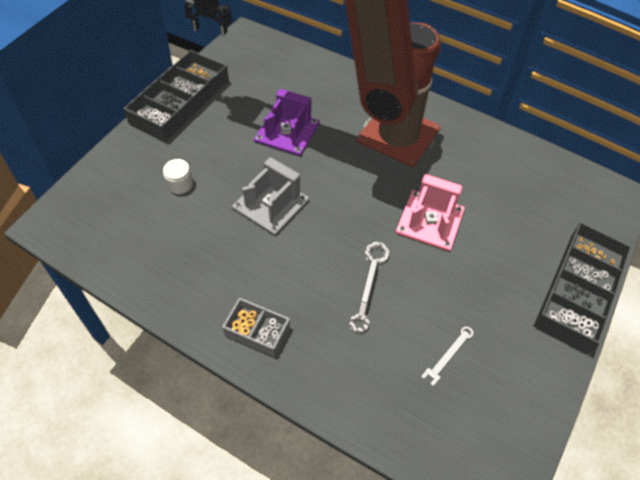

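View pics/top0.png

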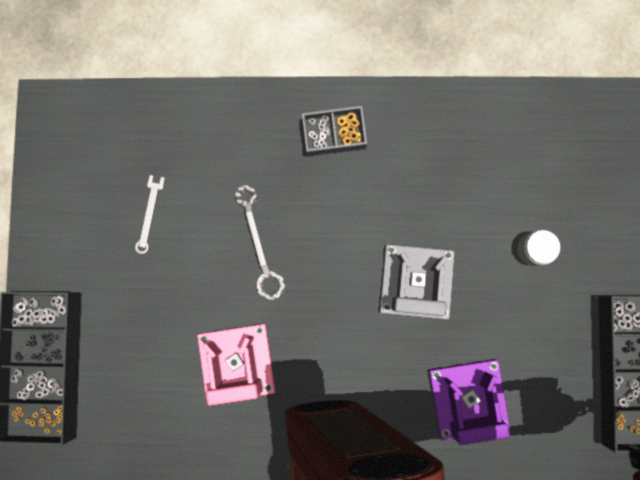

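Candidates. Bracket: grey (top 417,280 / scene 270,197), with pink (235,363) and purple (470,400) look-alikes, so I choose grey. Spanner: the ring spanner at (245,195)–(270,286); the open spanner at (150,215) is a bystander.

```bash
cat > h.py <<'E'
import numpy as np, cv2
from station import arm, eyes, spotter
from scipy.spatial.transform import Rotation as Ro
M={n:eyes.camera_model(n) for n in("scene","top")}
def towld(n,pc): m=M[n]; return m["R"].T@(np.asarray(pc)-m["t"])
def ray(n,uv):
    m=M[n]; u=cv2.undistortPoints(np.array([[uv]],float),m["camera_matrix"],m["D"]).ravel()
    d=m["R"].T@np.array([u[0],u[1],1.]); return -m["R"].T@m["t"],d
def onz(n,uv,z):
    o,d=ray(n,uv); return o+d*(z-o[2])/d[2]
def pix(n,X):
    m=M[n]; rv=cv2.Rodrigues(m["R"])[0]
    return cv2.projectPoints(np.array(X,float).reshape(-1,1,3),rv,m["t"],m["camera_matrix"],m["D"])[0].reshape(-1,2)
def pts(n,d,mask):
    v,u=np.nonzero(mask&(d>0)); m=M[n]
    un=cv2.undistortPoints(np.c_[u,v].astype(float).reshape(-1,1,2),m["camera_matrix"],m["D"]).reshape(-1,2)
    z=d[v,u]; pc=np.c_[un[:,0]*z,un[:,1]*z,z]; return (pc-m["t"])@m["R"]
E
python3 - <<'E'
from h import *
np.set_printoptions(precision=4,suppress=True)
for n in("top","scene"):
    p,d=eyes.snapshot(n)
    np.savez(f"snap_{n}.npz",p=p,d=d)
    for t in ("big_ring","small_ring","handle","bracket","screw_head","screw_foot","grease_tin","nut_bin","open_spanner"):
        try:
            for r in spotter.pinpoint(n,t): print(n,t,round(r["conf"],2),towld(n,r["point"]),pix(n,towld(n,r["point"])))
        except Exception as e: print(t,e)
    for t in("spanner","bracket","screw_head"):
        for i,r in enumerate(spotter.silhouettes(n,t)):
            w=pts(n,d,r["mask"]); print(n,t,round(r["conf"],2),r["mask"].sum(),w.mean(0),w.max(0),np.argwhere(r["mask"]).mean(0)[::-1])
            np.save(f"mask_{n}_{t}_{i}.npy",r["mask"])
c=np.load("snap_top.npz")["p"]
a=cv2.resize(c[170:330,220:380-60],None,fx=4,fy=4,interpolation=cv2.INTER_CUBIC)
b=cv2.resize(c[230:330,370:470],None,fx=4,fy=4,interpolation=cv2.INTER_CUBIC)
b=np.vstack([b,np.zeros((240,400,3),np.uint8)])[:a.shape[0]]
im=np.hstack([a[:600],b[:600]])
cv2.imwrite("pics/crop1.png",im[:,:,::-1])
E
```

```text
top big_ring 0.75 [0.4416 0.1533 0.0027] [[270.2869 284.0759]]
top big_ring 0.37 [ 0.4518 -0.1885  0.0206] [[417.3443 280.4194]]
top small_ring 0.61 [0.6544 0.2178 0.0053] [[244.4539 194.1479]]
top bracket 0.87 [ 0.2476 -0.2993 -0.0012] [[464.4645 369.1946]]
top bracket 0.74 [ 0.5138 -0.1906 -0.0035] [[416.7913 254.2928]]
top bracket 0.66 [0.3238 0.2378 0.0021] [[233.5784 334.3299]]
top bracket 0.54 [ 0.5185 -0.196   0.0016] [[419.3543 252.1179]]
top screw_head 0.72 [ 0.4543 -0.1864  0.0138] [[416.0695 279.4039]]
top screw_head 0.72 [ 0.1874 -0.3044  0.0171] [[468.594  396.9303]]
top screw_head 0.58 [0.2661 0.2328 0.0157] [[234.2165 359.9308]]
top screw_foot 0.96 [ 0.1872 -0.3048  0.0144] [[468.5414 396.8067]]
top screw_foot 0.68 [ 0.4519 -0.1884  0.019 ] [[417.1962 280.3744]]
top screw_foot 0.57 [0.2606 0.2315 0.0129] [[234.9846 362.1916]]
top grease_tin 0.7 [ 0.522  -0.4674 -0.0011] [[534.7158 251.2496]]
top nut_bin 0.7 [ 0.7993  0.0049 -0.0024] [[334.3904 135.2814]]
top open_spanner 0.86 [0.606  0.4464 0.0006] [[149.6101 214.4189]]
top spanner 0.6 911 [0.5308 0.1787 0.0263] [0.672
[... 1742 characters left out ...]
.6042  0.4478 -0.0013] [[448.0958 353.0521]]
scene spanner 0.56 801 [0.5554 0.1889 0.023 ] [0.6786 0.2416 0.0523] [367.7391 287.6292]
scene bracket 0.81 3348 [0.2646 0.2347 0.0449] [0.3522 0.3228 0.118 ] [432.468  213.2542]
scene bracket 0.79 3280 [ 0.457  -0.1748  0.0488] [ 0.5396 -0.1003  0.119 ] [271.9183 196.8832]
scene bracket 0.75 2668 [ 0.1877 -0.2942  0.0473] [ 0.2767 -0.2143  0.1203] [288.2339 123.5532]
scene bracket 0.38 1025 [ 0.4649 -0.1857  0.0649] [ 0.5181 -0.1348  0.1024] [266.9063 193.6195]
scene screw_head 0.57 126 [0.2705 0.2333 0.0304] [0.288  0.2518 0.0411] [430.2698 217.5159]
scene screw_head 0.54 61 [ 0.4648 -0.1926  0.0328] [ 0.4881 -0.1611  0.0953] [265.3115 199.6066]
```

View pics/crop1.png

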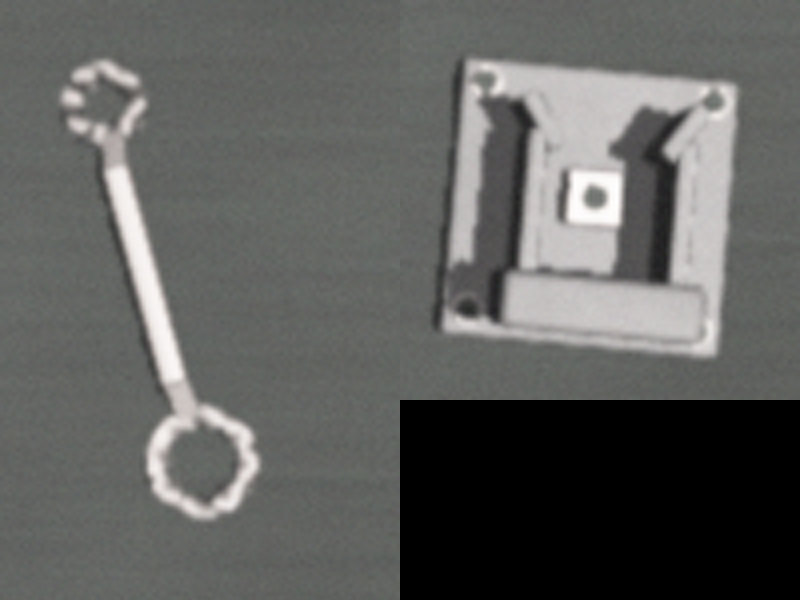

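```bash
python3 - <<'E'
from h import *
np.set_printoptions(precision=4,suppress=True)
S=np.load("snap_top.npz"); p,d=S["p"],S["d"]
g=p.astype(int).min(2)
def rect(mask,z,n="top"):
    v,u=np.nonzero(mask); W=np.array([onz(n,(a,b),z)[:2] for a,b in zip(u,v)])
    return W
# head
roi=np.zeros(g.shape,bool); roi[262:295,402:434]=1
print(g[270:292,408:430:1])
for thr in(190,205,220):
    m=(g>thr)&roi
    W=rect(m,0.031); r=cv2.minAreaRect((W*1000).astype(np.float32)); print("head",thr,m.sum(),W.mean(0),r)
# spanner
roi=np.zeros(g.shape,bool); roi[175:310,225:300]=1
m=(g>135)&roi
big=m.copy(); big[:268]=0; sm=m.copy(); sm[206:]=0; ha=m.copy(); ha[:212]=0; ha[262:]=0
for nm,k,z in(("big",big,.016),("small",sm,.016)):
    W=rect(k,z); 
    A=np.c_[2*W,np.ones(len(W))]; s=np.linalg.lstsq(A,(W**2).sum(1),rcond=None)[0]
    (cx,cy),R=cv2.minEnclosingCircle((W*1000).astype(np.float32)); print(nm,k.sum(),"ls",s[:2],np.sqrt(s[2]+s[:2]@s[:2]),"enc",cx,cy,R)
W=rect(ha,.046); print("handle",ha.sum(),W.mean(0),cv2.fitLine((W*1000).astype(np.float32),cv2.DIST_L2,0,.01,.01).ravel(), W.min(0),W.max(0))
# bracket plate
bm=np.load("mask_top_bracket_0.npy"); X=pts("top",d,bm); lo=X[(X[:,2]<.024)&(X[:,2]>.006)]; r=cv2.minAreaRect((lo[:,:2]*1000).astype(np.float32)); print("plate",len(lo),r)
hi=X[X[:,2]>.104]; r=cv2.minAreaRect((hi[:,:2]*1000).astype(np.float32)); print("post",len(hi),hi.mean(0),r)
W=rect(bm,.016); r=cv2.minAreaRect((W*1000).astype(np.float32)); print("platepix",r)
E
```

```text
[[192 194 191 191 190 189 190 196 197 196 196 194 193 192 189 184 167 150
  107  81  82  80]
 [195 192 184 176 175 181 183 188 193 187 186 185 188 185 189 188 187 171
  114  85  83  79]
 [191 189 158 140 169 200 206 204 202 194 191 189 184 185 186 184 184 164
  114  86  79  84]
 [195 181 131 107 177 233 240 239 240 238 235 234 232 230 227 225 214 170
  112  86  83  81]
 [196 179 123  99 183 243 249 249 249 247 247 248 247 247 246 246 239 186
  111  84  79  85]
 [192 178 122  91 175 244 250 250 246 233 234 242 246 249 250 250 245 189
  106  82  80  83]
 [190 174 119  87 168 244 250 247 228 177 178 200 224 240 249 251 247 186
  103  83  86  84]
 [188 151 103 100 188 245 249 239 188 134 130 139 161 208 244 250 246 177
   95  79  86  83]
 [179 134  87 110 206 246 248 223 158 118 117 117 125 175 238 249 244 173
   93  82  81  83]
 [181 123  82 118 217 247 247 212 144 117 114 116 121 166 235 248 245 172
   92  81  84  78]
 [179 128  84 127 224 248 248 223 154 123 120 118 126 178 240 250 244 165
   93  82  80  80]
 [184 123  85 138 229 249 250 240 194 153 139 144 165 214 246 250 240 164
   
[... 1326 characters left out ...]
6), 89.71810913085938)
big 373 ls [0.4411 0.1525] 0.028304591341297123 enc 444.5877380371094 153.42425537109375 38.62428283691406
small 180 ls [0.6505 0.2134] 0.020334572363341397 enc 649.51708984375 213.84278869628906 25.43916893005371
handle 342 [0.5492 0.1837] [  0.9575   0.2886 549.1818 183.6939] [0.4933 0.1609] [0.606  0.2066]
plate 2979 ((450.7779235839844, -189.46978759765625), (164.42506408691406, 160.59059143066406), 84.62433624267578)
post 745 [ 0.3949 -0.1828  0.1099] ((394.8503723144531, -183.13833618164062), (110.25709533691406, 31.974634170532227), 84.87739562988281)
platepix ((451.08978271484375, -188.09837341308594), (165.47647094726562, 162.64593505859375), 84.9097900390625)
```

```bash
cat >> h.py <<'E'
def state():
    o=arm.get_obs(); R=Ro.from_rotvec(o["orientation"]).as_matrix()
    return o,o["position"],R
def wrap(a): return (a+180)%360-180
def plan(target,yawx=None):
    """target xyz of TCP (m); yawx: desired world heading (deg) of handle; jaw z axis perpendicular"""
    o,p,R=state(); d=R.T@(np.array(target)-p)*1000
    zh=np.degrees(np.arctan2(R[1,2],R[0,2])); 
    xh=np.degrees(np.arctan2(R[1,0],R[0,0]))
    out=dict(p=p.round(4),xhead=xh.round(2),zhead=zh.round(2),tooly=R[:,1].round(3),d_xyz_mm=d.round(1))
    if yawx is not None:
        a=[wrap(yawx+s-xh) for s in(0,180)]; out["spin_ccw_deg_options"]=np.round(a,2); out["spin_rad"]=np.round(-np.radians(a),4)
    out["q"]=o["q"].round(3);out["t"]=o["clock"];return out
E
python3 - <<'E'
from h import *
np.set_printoptions(precision=4,suppress=True)
S=np.load("snap_top.npz"); p=S["p"]; g=p.astype(float).min(2)
import scipy.optimize as so
from scipy.ndimage import gaussian_filter
# synth square fit: bright square with sigmoid edges, ignore centre hole
v,u=np.mgrid[268:290,408:430]; G=g[268:290,408:430]
# use fit in region near square: left/bg levels per side
def edge(axis):pass
pts_={'L':[], 'R':[], 'T':[], 'B':[]}
for r in range(274,284):
    row=g[r]; 
    seg=row[411:416]; # left rising
    for c in range(410,415):
        if row[c]<175<=row[c+1]: pts_['L'].append((c+(175-row[c])/(row[c+1]-row[c]),r));break
    for c in range(422,428):
        if row[c]>=165>row[c+1]: pts_['R'].append((c+(row[c]-165)/(row[c]-row[c+1]),r));break
for c in range(414,423):
    col=g[:,c]
    for r in range(269,275):
        if col[r]<215<=col[r+1]: pts_['T'].append((c,r+(215-col[r])/(col[r+1]-col[r])));break
    for r in range(280,290):
        if col[r]>=215>col[r+1]: pts_['B'].append((c,r+(col[r]-215)/(col[r]-col[r+1])));break
mid=[]
for k,P in pts_.items():
    W=np.array([onz("top",q,.031)[:2] for q in P])*1000
    l=cv2.fitLine(W.astype(np.float32),cv2.DIST_HUBER,0,.01,.01).ravel(); print(k,len(P),np.degrees(np.arctan2(l[1],l[0]))%90,W.mean(0)); mid.append(W.mean(0))
print("c",np.mean(mid,0))
print(plan([0.546,0.1835,0.15],16.5))
E
```

```text
L 10 84.557434 [ 455.8836 -174.2574]
R 10 86.39222 [ 456.039  -204.9045]
T 9 86.905266 [ 469.6642 -188.8156]
B 9 87.923874 [ 440.1261 -188.6438]
c [ 455.4282 -189.1553]
{'p': array([ 0.1405, -0.609 ,  0.2423]), 'xhead': np.float64(-167.0), 'zhead': np.float64(-77.0), 'tooly': array([-0.,  0., -1.]), 'd_xyz_mm': array([-573.3,   92.3, -681. ]), 'spin_ccw_deg_options': array([-176.5,    3.5]), 'spin_rad': array([ 3.0804, -0.0612]), 'q': array([-1.47 ,  0.22 ,  1.527, -0.   ,  1.395, -0.126]), 't': 1.4}
```

{"method": "apply_moves", "body": {
  "deltas": [
    {"gripper": 85,"x": -350,"y": 0,"z": -415,"spin": -0.06},
    {"gripper": 85,"x": -350,"y": 0,"z": -415,"spin": -0.06},
    {"gripper": 85,"x": -350,"y": 0,"z": -415,"spin": -0.06},
    {"gripper": 85,"x": -350,"y": 0,"z": -415,"spin": -0.06},
    {"gripper": 85,"x": -350,"y": 0,"z": -415,"spin": -0.06},
    {"gripper": 85,"x": -350,"y": 0,"z": -415,"spin": -0.06},
    {"gripper": 85,"x": -573,"y": 0,"z": -681,"spin": -0.06},
    {"gripper": 85,"x": -573,"y": 0,"z": -681,"spin": -0.06},
    {"gripper": 85,"x": -573,"y": 0,"z": -681,"spin": -0.06},
    {"gripper": 85,"x": -573,"y": 0,"z": -681,"spin": -0.06},
    {"gripper": 85,"x": -573,"y": 0,"z": -681,"spin": -0.06},
    {"gripper": 85,"x": -573,"y": 0,"z": -681,"spin": -0.06}
  ]
}}

```text
clock: 2.6
position: [0.4145, -0.0729, 0.2429]
orientation: [-0.297, 2.066, -2.068]
contact_force: [0.7, -0.9, 0.2]
width: 0.999
```

```bash
python3 - <<'E'
from h import *
print(plan([0.546,0.1835,0.15],16.5))
E
```

```text
{'p': array([ 0.4145, -0.0729,  0.2429]), 'xhead': np.float64(-163.57), 'zhead': np.float64(-73.57), 'tooly': array([ 0.002, -0.001, -1.   ]), 'd_xyz_mm': array([-198.5,   92.9, -208.9]), 'spin_ccw_deg_options': array([-1.7993e+02,  7.0000e-02]), 'spin_rad': array([ 3.1404e+00, -1.2000e-03]), 'q': array([-0.362, -0.294,  2.025, -0.   ,  1.409,  0.922]), 't': 2.6}
```

{"method": "apply_moves", "body": {
  "deltas": [
    {"gripper": 85,"x": -198.5,"y": 20,"z": -209},
    {"gripper": 85,"x": -198.5,"y": 20,"z": -209},
    {"gripper": 85,"x": -198.5,"y": 20,"z": -209},
    {"gripper": 85,"x": -198.5,"y": 20,"z": -209},
    {"gripper": 85,"x": -198.5,"y": 60,"z": -209},
    {"gripper": 85,"x": -198.5,"y": 93,"z": -209},
    {"gripper": 85,"x": -198.5,"y": 130,"z": -209},
    {"gripper": 85,"x": -198.5,"y": 130,"z": -209},
    {"gripper": 85,"x": -198.5,"y": 130,"z": -209},
    {"gripper": 85,"x": -198.5,"y": 130,"z": -209}
  ]
}}

```text
invalid input
```

```bash
python3 - <<'E'
from h import *
p,d=eyes.snapshot("top"); q,_=eyes.snapshot("scene")
a=cv2.resize(p[150:330,180:360],(540,540)); b=cv2.resize(q[210:350,300:440],(540,540))
cv2.imwrite("pics/pre.png",cv2.resize(np.hstack([a,b]),(800,400))[:,:,::-1])
print(plan([0.546,0.1835,0.03],16.5))
E
```

```text
{'p': array([ 0.4155, -0.0694,  0.2427]), 'xhead': np.float64(-163.07), 'zhead': np.float64(-73.07), 'tooly': array([ 0.002,  0.002, -1.   ]), 'd_xyz_mm': array([-198. ,  213.4, -203.7]), 'spin_ccw_deg_options': array([179.57,  -0.43]), 'spin_rad': array([-3.1341,  0.0075]), 'q': array([-3.550e-01, -2.930e-01,  2.025e+00,  2.000e-03,  1.409e+00,
        9.200e-01]), 't': 2.7}
```

View pics/pre.png

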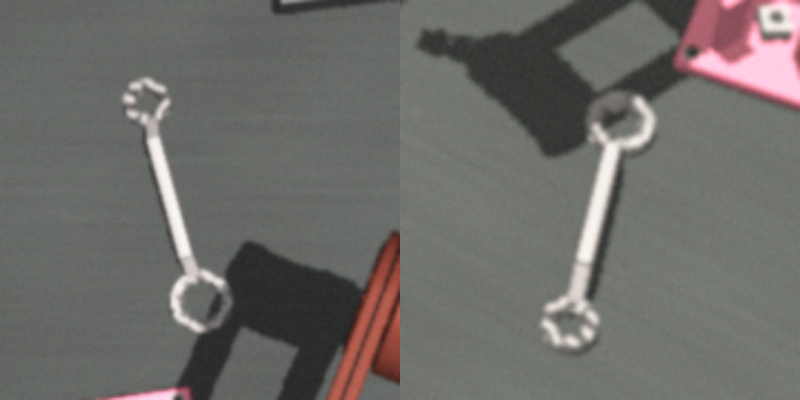

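The picture shows the spanner clear of the hand: big ring at crop (201,299), small ring at (146,101). The arm is still off to the right. The call was refused because the rows had no spin value.

{"method": "apply_moves", "body": {
  "deltas": [
    {"gripper": 85,"x": -198,"y": 20,"z": -204,"spin": 0.007},
    {"gripper": 85,"x": -198,"y": 20,"z": -204,"spin": 0.007},
    {"gripper": 85,"x": -198,"y": 20,"z": -204,"spin": 0.007},
    {"gripper": 85,"x": -198,"y": 20,"z": -204,"spin": 0.007},
    {"gripper": 85,"x": -198,"y": 60,"z": -204,"spin": 0.007},
    {"gripper": 85,"x": -198,"y": 93,"z": -204,"spin": 0.007},
    {"gripper": 85,"x": -198,"y": 130,"z": -204,"spin": 0.007},
    {"gripper": 85,"x": -198,"y": 130,"z": -204,"spin": 0.007},
    {"gripper": 85,"x": -198,"y": 130,"z": -204,"spin": 0.007},
    {"gripper": 85,"x": -198,"y": 130,"z": -204,"spin": 0.007}
  ]
}}

```text
clock: 3.7
position: [0.5477, 0.176, 0.1149]
orientation: [-0.287, 2.071, -2.071]
contact_force: [0.3, -0.1, 0.4]
width: 0.99
```

```bash
python3 - <<'E'
from h import *
p,d=eyes.snapshot("top"); q,_=eyes.snapshot("scene")
a=cv2.resize(p[150:330,180:360],(540,540)); b=cv2.resize(q[210:350,300:440],(540,540))
cv2.imwrite("pics/pre2.png",cv2.resize(np.hstack([a,b]),(800,400))[:,:,::-1])
print(plan([0.546,0.1835,0.03],16.5))
E
```

```text
{'p': array([0.5482, 0.1762, 0.1157]), 'xhead': np.float64(-164.04), 'zhead': np.float64(-74.04), 'tooly': array([ 0.005,  0.001, -1.   ]), 'd_xyz_mm': array([ 0.5, 85.7, -7.7]), 'spin_ccw_deg_options': array([-179.46,    0.54]), 'spin_rad': array([ 3.1322, -0.0094]), 'q': array([ 0.174,  0.224,  1.772, -0.   ,  1.14 ,  1.466]), 't': 3.8}
```

View pics/pre2.png

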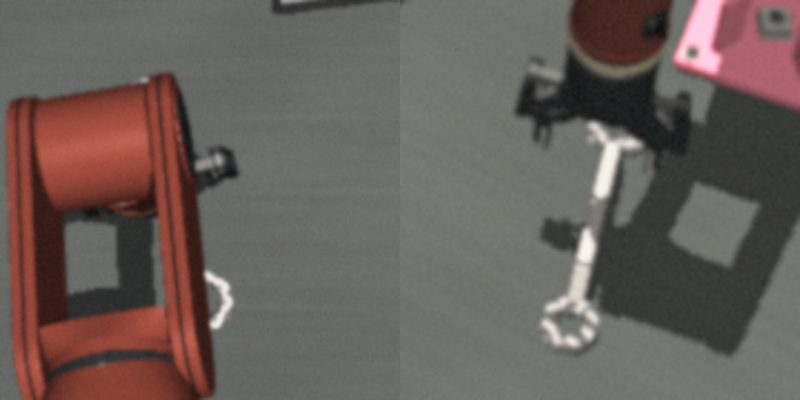

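The gripper stands over the handle and straddles it; it still needs about 8 mm sideways. Descend and grip.

{"method": "apply_moves", "body": {
  "deltas": [
    {"gripper": 85,"x": 0,"y": 0,"z": -7.5,"spin": -0.009},
    {"gripper": 85,"x": 0,"y": 40,"z": -7.5,"spin": -0.009},
    {"gripper": 85,"x": 0,"y": 70,"z": -7.5,"spin": -0.009},
    {"gripper": 85,"x": 0,"y": 85,"z": -7.5,"spin": -0.009},
    {"gripper": 85,"x": 0,"y": 85,"z": -7.5,"spin": -0.009}
  ]
}}

```text
clock: 4.3
position: [0.5424, 0.1838, 0.0258]
orientation: [-0.304, 2.068, -2.068]
contact_force: [0.3, -0.6, -0.7]
width: 0.996
```

```bash
python3 - <<'E'
from h import *
print(plan([0.546,0.1835,0.03],16.5))
q,_=eyes.snapshot("scene")
b=cv2.resize(q[230:350,310:430],(600,600))
cv2.imwrite("pics/pre3.png",b[:,:,::-1])
E
```

```text
{'p': array([0.5424, 0.1838, 0.0258]), 'xhead': np.float64(-163.45), 'zhead': np.float64(-73.45), 'tooly': array([-0.003, -0.001, -1.   ]), 'd_xyz_mm': array([-3.3, -4.2,  1.3]), 'spin_ccw_deg_options': array([ 1.7995e+02, -5.0000e-02]), 'spin_rad': array([-3.1407e+00,  9.0000e-04]), 'q': array([0.189, 0.354, 1.807, 0.   , 0.984, 1.471]), 't': 4.3}
```

View pics/pre3.png

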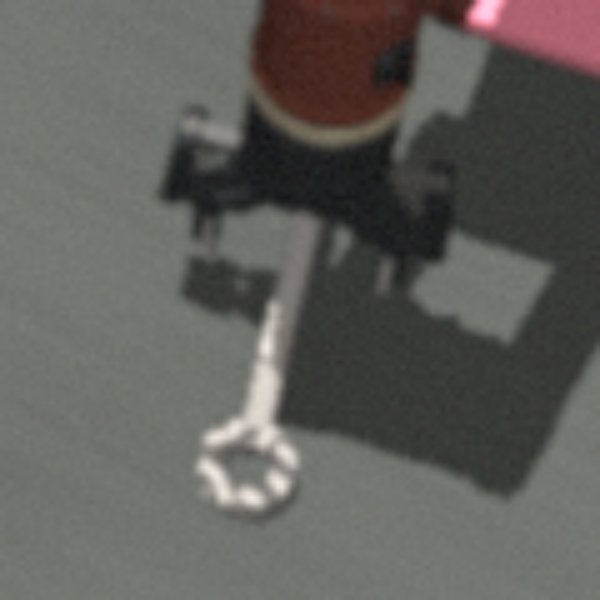

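{"method": "apply_moves", "body": {
  "deltas": [
    {"gripper": 85,"x": -2,"y": -3,"z": 0,"spin": 0},
    {"gripper": 85,"x": -2,"y": -3,"z": 0,"spin": 0},
    {"gripper": 50,"x": -2,"y": -3,"z": 0,"spin": 0},
    {"gripper": 30,"x": -2,"y": -3,"z": 0,"spin": 0},
    {"gripper": 20,"x": -2,"y": -3,"z": 0,"spin": 0},
    {"gripper": 10,"x": -2,"y": -3,"z": 0,"spin": 0},
    {"gripper": 5,"x": -2,"y": -3,"z": 0,"spin": 0},
    {"gripper": 5,"x": -2,"y": -3,"z": 0,"spin": 0}
  ],
  "grip_force": 60
}}

```text
clock: 5.15
position: [0.5458, 0.1848, 0.0303]
orientation: [-0.301, 2.067, -2.066]
contact_force: [-1.0, 1.2, 1.7]
width: 0.148
```

```bash
python3 - <<'E'
from h import *
print(plan([0.546,0.1835,0.03],16.5)); o=arm.get_obs(); print(o["width"]*85.4,o["contact_force"],o["wrist_torque"])
E
```

```text
{'p': array([0.5458, 0.1848, 0.0303]), 'xhead': np.float64(-163.46), 'zhead': np.float64(-73.46), 'tooly': array([-0.,  0., -1.]), 'd_xyz_mm': array([0.2, 0.3, 1.3]), 'spin_ccw_deg_options': array([ 1.7996e+02, -4.0000e-02]), 'spin_rad': array([-3.1408e+00,  8.0000e-04]), 'q': array([0.189, 0.352, 1.8  , 0.   , 0.99 , 1.471]), 't': 5.15}
12.633842738463237 [-0.98604227  1.15250731  1.73031487] [ 0.10808007  0.12123046 -0.0191961 ]
```

{"method": "apply_moves", "body": {
  "deltas": [
    {"gripper": 5,"x": 0,"y": 0,"z": 0,"spin": 0},
    {"gripper": 5,"x": 0,"y": 0,"z": 0,"spin": 0},
    {"gripper": 5,"x": 0,"y": -20,"z": 0,"spin": 0},
    {"gripper": 5,"x": 0,"y": -50,"z": 0,"spin": 0},
    {"gripper": 5,"x": 0,"y": -90,"z": 0,"spin": 0},
    {"gripper": 5,"x": 0,"y": -120,"z": 0,"spin": 0},
    {"gripper": 5,"x": 0,"y": -130,"z": 0,"spin": 0},
    {"gripper": 5,"x": 0,"y": -130,"z": 0,"spin": 0}
  ],
  "grip_force": 120
}}

```text
clock: 5.95
position: [0.5466, 0.1846, 0.1612]
orientation: [-0.298, 2.065, -2.066]
contact_force: [0.6, -0.1, -3.5]
width: 0.143
```

```bash
python3 - <<'E'
from h import *
p,d=eyes.snapshot("top");q,dd=eyes.snapshot("scene")
b=cv2.resize(q[180:360,280:460],(540,540));a=cv2.resize(p[150:330,180:360],(540,540))
cv2.imwrite("pics/lift.png",cv2.resize(np.hstack([a,b]),(800,400))[:,:,::-1])
o=arm.get_obs(); print(o["width"]*85.4,o["contact_force"],o["wrist_torque"])
print(plan([0.565,-0.196,0.16],-3.5))
E
```

```text
12.4641427655372 [ 0.7788122  -0.66818112 -2.83257541] [-0.02157587  0.00617094 -0.00811022]
{'p': array([0.5446, 0.1842, 0.1581]), 'xhead': np.float64(-163.46), 'zhead': np.float64(-73.46), 'tooly': array([-0.003, -0.001, -1.   ]), 'd_xyz_mm': array([ 88.7,  -1.7, 370.3]), 'spin_ccw_deg_options': array([159.96, -20.04]), 'spin_rad': array([-2.7918,  0.3498]), 'q': array([ 0.189,  0.179,  1.738, -0.   ,  1.228,  1.471]), 't': 6.05}
```

View pics/lift.png

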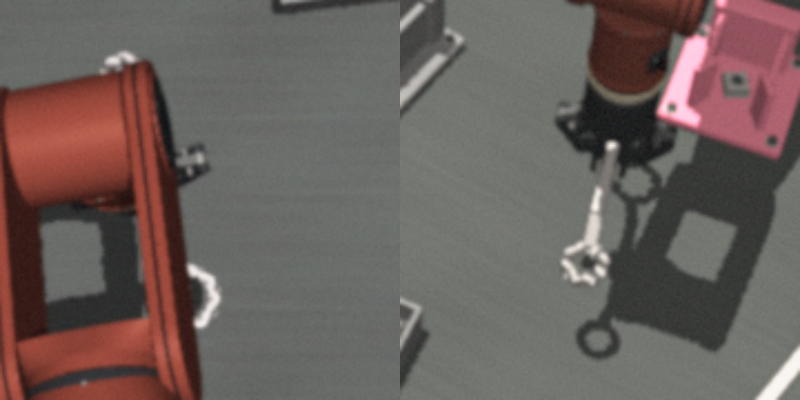

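{"method": "apply_moves", "body": {
  "deltas": [
    {"gripper": 5,"x": 10,"y": -2,"z": 40,"spin": 0.05},
    {"gripper": 5,"x": 21,"y": -2,"z": 85,"spin": 0.1},
    {"gripper": 5,"x": 32,"y": -2,"z": 130,"spin": 0.15},
    {"gripper": 5,"x": 43,"y": -2,"z": 175,"spin": 0.2},
    {"gripper": 5,"x": 54,"y": -2,"z": 220,"spin": 0.25},
    {"gripper": 5,"x": 65,"y": -2,"z": 265,"spin": 0.3},
    {"gripper": 5,"x": 75,"y": -2,"z": 310,"spin": 0.35},
    {"gripper": 5,"x": 85,"y": -2,"z": 350,"spin": 0.35},
    {"gripper": 5,"x": 88.5,"y": -2,"z": 370,"spin": 0.35},
    {"gripper": 5,"x": 88.5,"y": -2,"z": 370,"spin": 0.35},
    {"gripper": 5,"x": 88.5,"y": -2,"z": 370,"spin": 0.35}
  ]
}}

```text
clock: 7.15
position: [0.5653, -0.1945, 0.1601]
orientation: [-0.064, -2.191, 2.186]
contact_force: [-0.2, 0.3, -3.1]
width: 0.141
```

```bash
python3 - <<'E'
from h import *
np.set_printoptions(precision=4,suppress=True)
p,d=eyes.snapshot("top")
for t in("big_ring","small_ring"):
    for r in spotter.pinpoint("top",t)[:2]: print(t,r["conf"],towld("top",r["point"]))
q,dd=eyes.snapshot("scene")
for t in("big_ring","small_ring","screw_foot"):
    for r in spotter.pinpoint("scene",t)[:3]: print(t,r["conf"],towld("scene",r["point"]))
np.savez("over.npz",p=p,d=d,q=q,dd=dd)
a=cv2.resize(p[190:330,340:480],(560,560),interpolation=cv2.INTER_CUBIC);b=cv2.resize(q[140:280,200:340],(560,560),interpolation=cv2.INTER_CUBIC)
cv2.imwrite("pics/over.png",cv2.resize(np.hstack([a,b]),(800,400))[:,:,::-1])
o=arm.get_obs(); print(o["width"]*85.4,o["contact_force"],o["wrist_torque"])
print(plan([0.565,-0.196,0.16],-3.5))
E
```

```text
big_ring 0.64 [ 0.4572 -0.1898  0.1333]
small_ring 0.68 [ 0.6754 -0.2038  0.1358]
big_ring 0.97 [ 0.4575 -0.1849  0.1331]
small_ring 0.72 [ 0.6741 -0.2021  0.1341]
screw_foot 0.88 [0.2651 0.2305 0.0161]
screw_foot 0.63 [ 0.4556 -0.1792  0.0161]
screw_foot 0.62 [ 0.1877 -0.3094  0.0148]
11.871140422152866 [ 0.0491 -0.2082 -3.9588] [ 0.0036 -0.0053  0.0462]
{'p': array([ 0.5666, -0.1943,  0.1624]), 'xhead': np.float64(176.58), 'zhead': np.float64(-93.42), 'tooly': array([ 0.,  0., -1.]), 'd_xyz_mm': array([1.5, 2.4, 1.8]), 'spin_ccw_deg_options': array([179.92,  -0.08]), 'spin_rad': array([-3.1403,  0.0013]), 'q': array([-0.462,  0.227,  1.674,  0.   ,  1.241,  1.169]), 't': 7.5}
```

View pics/over.png

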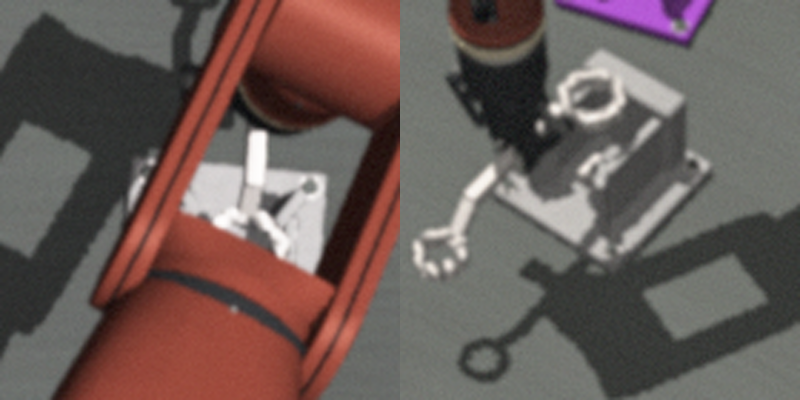

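```bash
python3 - <<'E'
from h import *
np.set_printoptions(precision=4,suppress=True)
q=np.load("over.npz")["q"]; s=np.load("snap_scene.npz")["p"]
a=cv2.resize(q[150:200,250:300],(500,500),interpolation=cv2.INTER_CUBIC)
b=cv2.resize(s[180:230,245:295],(500,500),interpolation=cv2.INTER_CUBIC)
for im,(x0,y0),n in((a,(250,150),0),(b,(245,180),1)):
  if n==0:
    c=np.array([0.4562,-0.1878,0.1475])
    t=np.linspace(0,2*np.pi,100); X=np.c_[c[0]+.032*np.cos(t),c[1]+.032*np.sin(t),0*t+c[2]]
    Xs=[X]
  else:
    y=np.radians(-3.5); Rz=np.array([[np.cos(y),-np.sin(y)],[np.sin(y),np.cos(y)]])
    Xs=[]
    for h,z in((13,.034),(16,.028)):
        sq=np.array([[h,h],[-h,h],[-h,-h],[h,-h],[h,h]])/1000@Rz.T+[.4555,-.189]; Xs.append(np.c_[sq,np.full(5,z)])
    # bracket corners
    yb=np.radians(-5.2); Rb=np.array([[np.cos(yb),-np.sin(yb)],[np.sin(yb),np.cos(yb)]])
  for X in Xs:
    uv=(pix("scene",X)-[x0,y0]+.5)*10
    cv2.polylines(im,[uv.astype(np.int32)],False,(255,0,0),1)
cv2.imwrite("pics/fit1.png",cv2.resize(np.hstack([a,b]),(800,400))[:,:,::-1])
E
```

```text
(no output)
```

View pics/fit1.png

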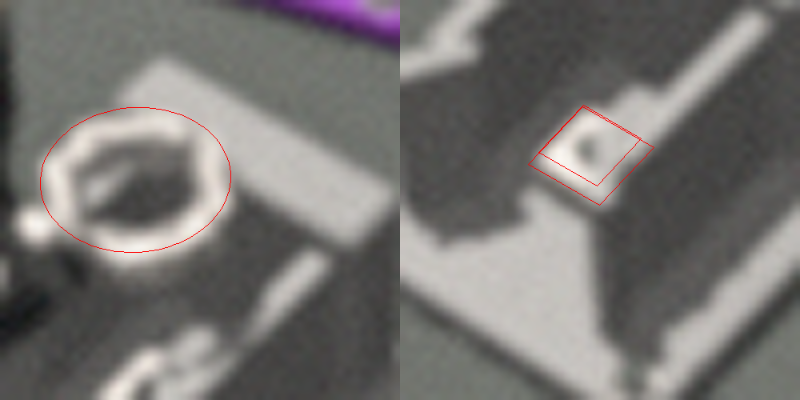

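{"method": "apply_moves", "body": {
  "deltas": [
    {"gripper": 5,"x": 1,"y": 20,"z": 1.5,"spin": 0},
    {"gripper": 5,"x": 1,"y": 40,"z": 1.5,"spin": 0},
    {"gripper": 5,"x": 1,"y": 60,"z": 1.5,"spin": 0},
    {"gripper": 5,"x": 1,"y": 75,"z": 1.5,"spin": 0},
    {"gripper": 5,"x": 1,"y": 85,"z": 1.5,"spin": 0},
    {"gripper": 5,"x": 1,"y": 88,"z": 1.5,"spin": 0},
    {"gripper": 5,"x": 1,"y": 88,"z": 1.5,"spin": 0}
  ]
}}

```text
clock: 8.2
position: [0.5654, -0.1967, 0.0742]
orientation: [-0.067, -2.19, 2.19]
contact_force: [-0.3, -0.2, -3.3]
width: 0.14
```

```bash
cat > look.py <<'E'
from h import *
import sys
np.set_printoptions(precision=4,suppress=True)
nm=sys.argv[1]; head=float(sys.argv[2])
q,dd=eyes.snapshot("scene"); 
o,p,R=state()
print("t",o["clock"],"F",o["contact_force"],"T",o["wrist_torque"])
pl=plan([0.5653,-0.1958,0.046],head); print(pl)
hd=pl["xhead"]-180; rc=np.array([p[0],p[1]])-.11*np.array([np.cos(np.radians(hd)),np.sin(np.radians(hd))]); print("ring",rc,"underside",p[2]-.030,"heading",wrap(hd))
b=cv2.resize(q[165:235,235:305],(560,560),interpolation=cv2.INTER_CUBIC)
t=np.linspace(0,2*np.pi,100); X=np.c_[rc[0]+.032*np.cos(t),rc[1]+.032*np.sin(t),0*t+p[2]-.03+.016]
b2=b.copy(); cv2.polylines(b2,[((pix("scene",X)-[235,165]+.5)*8).astype(np.int32)],False,(255,0,0),1)
cv2.imwrite(f"pics/{nm}.png",cv2.resize(np.hstack([b,b2]),(800,400))[:,:,::-1])
E
python3 look.py low1 -3.5
```

```text
t 8.25 F [-0.3525  0.0253 -2.388 ] T [-0.0132  0.0409 -0.0225]
{'p': array([ 0.5659, -0.1969,  0.0749]), 'xhead': np.float64(176.5), 'zhead': np.float64(-93.5), 'tooly': array([ 0.001, -0.   , -1.   ]), 'd_xyz_mm': array([ 0.6, 28.9, -1.1]), 'spin_ccw_deg_options': array([-180.,    0.]), 'spin_rad': array([ 3.1415, -0.    ]), 'q': array([-0.466,  0.332,  1.726, -0.   ,  1.083,  1.165]), 't': 8.25}
ring [ 0.4561 -0.1902] underside 0.044944924399958536 heading -3.5
```

View pics/low1.png

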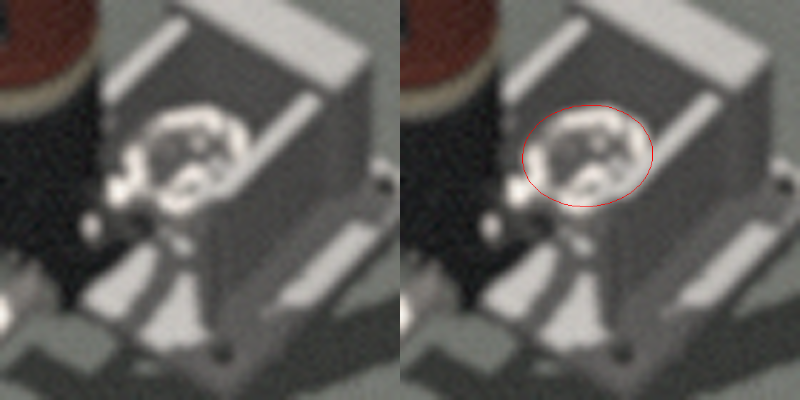

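{"method": "apply_moves", "body": {
  "deltas": [
    {"gripper": 5,"x": 0.5,"y": 4,"z": -1,"spin": 0},
    {"gripper": 5,"x": 0.5,"y": 8,"z": -1,"spin": 0},
    {"gripper": 5,"x": 0.5,"y": 11,"z": -1,"spin": 0},
    {"gripper": 5,"x": 0.5,"y": 13,"z": -1,"spin": 0},
    {"gripper": 5,"x": 0.5,"y": 14,"z": -1,"spin": 0}
  ]
}}

```text
clock: 8.75
position: [0.5647, -0.1956, 0.06]
orientation: [-0.067, -2.19, 2.19]
contact_force: [0.1, -0.8, -3.5]
width: 0.141
```

{"method": "apply_moves", "body": {
  "deltas": [
    {"gripper": 5,"x": 0,"y": 1,"z": 0,"spin": 0},
    {"gripper": 5,"x": 0,"y": 2,"z": 0,"spin": 0},
    {"gripper": 5,"x": 0,"y": 3,"z": 0,"spin": 0},
    {"gripper": 5,"x": 0,"y": 4,"z": 0,"spin": 0}
  ]
}}

```text
clock: 9.15
position: [0.565, -0.1955, 0.0563]
orientation: [-0.067, -2.191, 2.19]
contact_force: [1.3, 1.4, -2.9]
width: 0.137
```

{"method": "apply_moves", "body": {
  "deltas": [
    {"gripper": 5,"x": 0,"y": 1,"z": 0,"spin": 0},
    {"gripper": 5,"x": 0,"y": 2,"z": 0,"spin": 0},
    {"gripper": 5,"x": 0,"y": 3,"z": 0,"spin": 0}
  ]
}}

```text
clock: 9.45
position: [0.5648, -0.1956, 0.0531]
orientation: [-0.067, -2.19, 2.19]
contact_force: [-0.2, 0.5, -3.5]
width: 0.137
```

{"method": "apply_moves", "body": {
  "deltas": [
    {"gripper": 5,"x": 0,"y": 2,"z": 0,"spin": 0},
    {"gripper": 5,"x": 0,"y": 4,"z": 0,"spin": 0},
    {"gripper": 5,"x": 0,"y": 5.5,"z": 0,"spin": 0},
    {"gripper": 5,"x": 0,"y": 5.5,"z": 0,"spin": 0}
  ]
}}

```text
clock: 9.85
position: [0.5647, -0.1955, 0.0474]
orientation: [-0.066, -2.19, 2.19]
contact_force: [1.5, 1.5, -3.2]
width: 0.142
```

```bash
python3 look.py seat1 -3.5
```

```text
t 9.9 F [-1.1875  1.5986 -3.0939] T [ 0.4474  0.6431 -0.2784]
{'p': array([ 0.5648, -0.1956,  0.0476]), 'xhead': np.float64(176.49), 'zhead': np.float64(-93.51), 'tooly': array([-0.,  0., -1.]), 'd_xyz_mm': array([-0.5,  1.6,  0.2]), 'spin_ccw_deg_options': array([-179.99,    0.01]), 'spin_rad': array([ 3.1414, -0.0002]), 'q': array([-0.465,  0.369,  1.738,  0.   ,  1.036,  1.167]), 't': 9.9}
ring [ 0.455  -0.1889] underside 0.017585082382873915 heading -3.509999999999991
```

View pics/seat1.png

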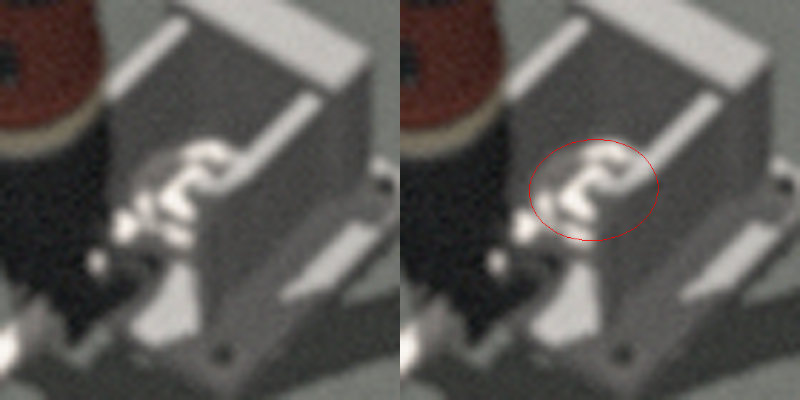

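{"method": "apply_moves", "body": {
  "deltas": [
    {"gripper": 5,"x": 0.15,"y": 0,"z": 5.76,"spin": 0.0524},
    {"gripper": 5,"x": 0.6,"y": 0,"z": 11.5,"spin": 0.1047},
    {"gripper": 5,"x": 1.35,"y": 0,"z": 17.2,"spin": 0.157},
    {"gripper": 5,"x": 2.4,"y": 0,"z": 22.9,"spin": 0.2094}
  ]
}}

```text
clock: 10.3
position: [0.5612, -0.217, 0.0476]
orientation: [-0.284, -2.078, 2.073]
contact_force: [1.0, 7.6, -2.9]
width: 0.138
```

```bash
cat > st.py <<'E'
from h import *
np.set_printoptions(precision=4,suppress=True)
C=np.array([.4553,-.1889])
o,p,R=state(); h=wrap(np.degrees(np.arctan2(R[1,0],R[0,0]))-180)
F=o["contact_force"];T=o["wrist_torque"]; r=p[:2]-C
print("t",o["clock"],"p",p,"heading",round(h,2),"tooly",R[:,1].round(3),"F",F,"T",T,"Mscrew",round(r[0]*F[1]-r[1]*F[0]+T[2],3),"ring",p[:2]-.11*np.array([np.cos(np.radians(h)),np.sin(np.radians(h))]), "radial |p-C|",np.linalg.norm(r), "ang",np.degrees(np.arctan2(r[1],r[0])))
E
python3 st.py
```

```text
t 10.3 p [ 0.5612 -0.217   0.0476] heading -15.62 tooly [-0.     0.003 -1.   ] F [ 0.9582  7.6128 -2.8574] T [ 1.2834 -0.1401 -0.1509] Mscrew 0.682 ring [ 0.4553 -0.1874] radial |p-C| 0.10955278751453375 ang -14.85241560843825
```

{"method": "apply_moves", "body": {
  "deltas": [
    {"gripper": 5,"x": 0.15,"y": 0,"z": 5.76,"spin": 0.0524},
    {"gripper": 5,"x": 0.6,"y": 0,"z": 11.5,"spin": 0.1047},
    {"gripper": 5,"x": 1.35,"y": 0,"z": 17.2,"spin": 0.157},
    {"gripper": 5,"x": 2.4,"y": 0,"z": 22.9,"spin": 0.2094},
    {"gripper": 5,"x": 3.75,"y": 0,"z": 28.5,"spin": 0.2618},
    {"gripper": 5,"x": 5.1,"y": 0,"z": 33.1,"spin": 0.3054}
  ]
}}

```text
clock: 10.9
position: [0.5472, -0.2472, 0.0474]
orientation: [-0.561, -1.895, 1.89]
contact_force: [1.8, 8.0, -3.4]
width: 0.142
```

```bash
python3 st.py; python3 look.py end1 -33 | tail -1
```

```text
t 10.9 p [ 0.5472 -0.2472  0.0474] heading -33.12 tooly [-0.     0.003 -1.   ] F [ 1.8315  7.9991 -3.443 ] T [ 1.401  -0.2921 -0.2191] Mscrew 0.623 ring [ 0.4551 -0.1871] radial |p-C| 0.10885701533208861 ang -32.38299843989438
ring [ 0.4549 -0.1874] underside 0.017398305643701338 heading -33.27000000000001
```

View pics/end1.png

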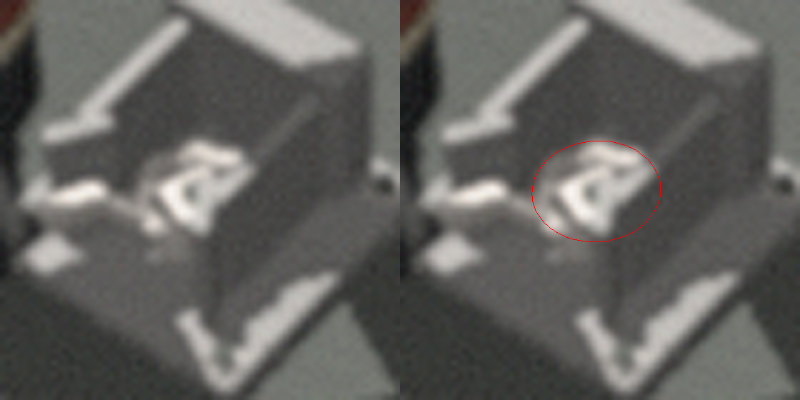

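```bash
cat > mv.py <<'E'
from h import *
import sys
# mv.py heading:tcpz ...  prints rows
C=np.array([.4553,-.1889]); r=.110
o,p,R=state(); h0=wrap(np.degrees(np.arctan2(R[1,0],R[0,0]))-180)
print("now",p.round(4),round(h0,2))
for a in sys.argv[1:]:
    h,z=map(float,a.split(":")); t=np.radians(h)
    P=np.array([*(C+r*np.array([np.cos(t),np.sin(t)])),z]); d=R.T@(P-p)*1000
    print(a,"x %.1f y %.1f z %.1f spin %.3f"%(*d,-np.radians(h-h0)))
E
python3 mv.py -30:.0475 -27.6:.0475 -27.6:.06 -27.6:.073 -20:.073 -12:.073 -4:.073 4:.073 12:.073 17.5:.073
```

```text
now [ 0.5469 -0.2478  0.0474] -33.27
-30:.0475 x -0.9 y -0.1 z -5.2 spin -0.057
-27.6:.0475 x -0.6 y -0.1 z -9.8 spin -0.099
-27.6:.06 x -0.6 y -12.6 z -9.8 spin -0.099
-27.6:.073 x -0.5 y -25.6 z -9.9 spin -0.099
-20:.073 x 1.9 y -25.5 z -24.3 spin -0.232
-12:.073 x 6.4 y -25.5 z -38.9 spin -0.371
-4:.073 x 13.0 y -25.5 z -52.8 spin -0.511
4:.073 x 21.4 y -25.4 z -65.6 spin -0.650
12:.073 x 31.5 y -25.4 z -77.2 spin -0.790
17.5:.073 x 39.4 y -25.3 z -84.2 spin -0.886
```

{"method": "apply_moves", "body": {
  "deltas": [
    {"gripper": 5,"x": -0.9,"y": 0,"z": -5.2,"spin": -0.057},
    {"gripper": 5,"x": -0.6,"y": 0,"z": -9.8,"spin": -0.099},
    {"gripper": 5,"x": -0.6,"y": 0,"z": -9.8,"spin": -0.099}
  ]
}}

```text
clock: 11.25
position: [0.5533, -0.2396, 0.0476]
orientation: [-0.473, -1.958, 1.954]
contact_force: [0.4, 4.8, -3.8]
width: 0.138
```

```bash
python3 st.py
```

```text
t 11.25 p [ 0.5533 -0.2396  0.0476] heading -27.26 tooly [-0.     0.002 -1.   ] F [ 0.428   4.8386 -3.8128] T [ 0.8613 -0.1972 -0.3682] Mscrew 0.128 ring [ 0.4555 -0.1892] radial |p-C| 0.11035818850506098 ang -27.368215069368766
```

{"method": "apply_moves", "body": {
  "deltas": [
    {"gripper": 5,"x": 0.7,"y": 0,"z": -1.3,"spin": 0},
    {"gripper": 5,"x": 0.7,"y": 0,"z": -1.3,"spin": 0}
  ]
}}

```text
clock: 11.45
position: [0.5533, -0.2394, 0.0479]
orientation: [-0.476, -1.955, 1.955]
contact_force: [-1.0, 3.4, -3.9]
width: 0.136
```

```bash
sed -i 's/-.1889/-.1875/' st.py mv.py; python3 st.py
```

```text
t 11.45 p [ 0.5533 -0.2394  0.0479] heading -27.34 tooly [ 0. -0. -1.] F [-1.0327  3.3731 -3.9072] T [ 0.6903  0.0321 -0.3423] Mscrew -0.065 ring [ 0.4556 -0.1889] radial |p-C| 0.11086746054710178 ang -27.911916756520565
```

{"method": "apply_moves", "body": {
  "deltas": [
    {"gripper": 5,"x": 0.7,"y": 0,"z": -1.5,"spin": 0},
    {"gripper": 5,"x": 0.7,"y": 0,"z": -1.5,"spin": 0}
  ]
}}

```text
clock: 11.65
position: [0.5532, -0.2385, 0.048]
orientation: [-0.476, -1.955, 1.957]
contact_force: [0.8, -0.4, -2.6]
width: 0.14
```

```bash
python3 st.py
```

```text
t 11.65 p [ 0.5532 -0.2385  0.048 ] heading -27.31 tooly [ 0.    -0.001 -1.   ] F [ 0.8439 -0.4497 -2.5911] T [-0.2025 -0.4835 -0.0389] Mscrew -0.04 ring [ 0.4555 -0.188 ] radial |p-C| 0.11041618675651867 ang -27.504279785880687
```

```bash
python3 mv.py -27.3:.06 -27.3:.073 -20:.073 -12:.073 -4:.073 4:.073 12:.073 17.5:.073
```

```text
now [ 0.5532 -0.2385  0.048 ] -27.31
-27.3:.06 x 0.4 y -12.0 z -0.4 spin -0.000
-27.3:.073 x 0.4 y -25.0 z -0.4 spin -0.000
-20:.073 x 1.3 y -25.0 z -14.3 spin -0.128
-12:.073 x 4.3 y -25.0 z -29.4 spin -0.267
-4:.073 x 9.4 y -25.0 z -43.9 spin -0.407
4:.073 x 16.4 y -25.1 z -57.5 spin -0.546
12:.073 x 25.3 y -25.1 z -70.0 spin -0.686
17.5:.073 x 32.4 y -25.1 z -77.9 spin -0.782
```

{"method": "apply_moves", "body": {
  "deltas": [
    {"gripper": 5,"x": 0,"y": -7,"z": 0,"spin": 0},
    {"gripper": 5,"x": 0,"y": -14,"z": 0,"spin": 0},
    {"gripper": 5,"x": 0,"y": -21,"z": 0,"spin": 0},
    {"gripper": 5,"x": 0.4,"y": -26,"z": -0.4,"spin": 0},
    {"gripper": 5,"x": 1.3,"y": -26,"z": -14.3,"spin": -0.128},
    {"gripper": 5,"x": 4.3,"y": -26,"z": -29.4,"spin": -0.267},
    {"gripper": 5,"x": 9.4,"y": -26,"z": -43.9,"spin": -0.407},
    {"gripper": 5,"x": 16.4,"y": -26,"z": -57.5,"spin": -0.546},
    {"gripper": 5,"x": 25.3,"y": -26,"z": -70,"spin": -0.686},
    {"gripper": 5,"x": 32.4,"y": -26,"z": -77.9,"spin": -0.782},
    {"gripper": 5,"x": 32.4,"y": -26,"z": -77.9,"spin": -0.782}
  ]
}}

```text
clock: 12.75
position: [0.56, -0.1526, 0.0741]
orientation: [-0.319, 2.056, -2.056]
contact_force: [-0.3, 0.5, -4.0]
width: 0.141
```

```bash
python3 st.py;  python3 look.py reset2 17.5 | tail -1;python3 mv.py 17.5:.06 17.5:.0475
```

```text
t 12.75 p [ 0.56   -0.1526  0.0741] heading 17.61 tooly [-0.  0. -1.] F [-0.3004  0.5093 -3.9884] T [-0.0022 -0.0644 -0.0593] Mscrew 0.005 ring [ 0.4551 -0.1858] radial |p-C| 0.11035338681449668 ang 18.46359484665591
ring [ 0.4553 -0.1864] underside 0.0441897455785179 heading 17.41999999999996
now [ 0.5603 -0.1535  0.0742] 17.42
17.5:.06 x 0.4 y 14.2 z 0.9 spin -0.001
17.5:.0475 x 0.4 y 26.7 z 0.9 spin -0.001
```

View pics/reset2.png

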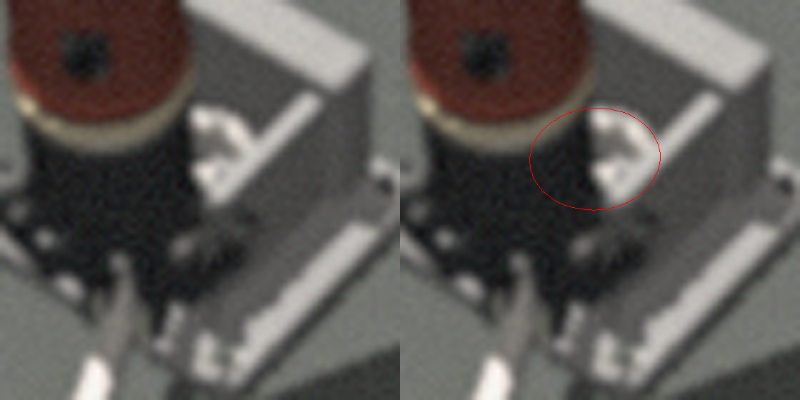

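{"method": "apply_moves", "body": {
  "deltas": [
    {"gripper": 5,"x": 0.5,"y": 4,"z": 1.7,"spin": 0},
    {"gripper": 5,"x": 0.5,"y": 8,"z": 1.7,"spin": 0},
    {"gripper": 5,"x": 0.5,"y": 11,"z": 1.7,"spin": 0},
    {"gripper": 5,"x": 0.5,"y": 13.5,"z": 1.7,"spin": 0},
    {"gripper": 5,"x": 0.5,"y": 15,"z": 1.7,"spin": 0}
  ]
}}

```text
clock: 13.3
position: [0.56, -0.1558, 0.0582]
orientation: [-0.316, 2.058, -2.057]
contact_force: [0.2, 0.5, -3.3]
width: 0.14
```

```bash
python3 st.py
```

```text
t 13.3 p [ 0.56   -0.1558  0.0582] heading 17.44 tooly [-0.001  0.    -1.   ] F [ 0.1696  0.4978 -3.2609] T [-0.0139  0.0295 -0.0514] Mscrew -0.005 ring [ 0.455  -0.1887] radial |p-C| 0.1093768362245637 ang 16.872245040041435
```

Free so far; continue down past the chamfer.

{"method": "apply_moves", "body": {
  "deltas": [
    {"gripper": 5,"x": -0.2,"y": 1.5,"z": -0.6,"spin": 0},
    {"gripper": 5,"x": -0.2,"y": 3,"z": -0.6,"spin": 0},
    {"gripper": 5,"x": -0.2,"y": 4.5,"z": -0.6,"spin": 0},
    {"gripper": 5,"x": -0.2,"y": 5.5,"z": -0.6,"spin": 0}
  ]
}}

```text
clock: 13.7
position: [0.5604, -0.155, 0.0533]
orientation: [-0.316, 2.057, -2.057]
contact_force: [0.5, 0.2, -2.6]
width: 0.138
```

```bash
python3 st.py
```

```text
t 13.7 p [ 0.5604 -0.155   0.0533] heading 17.48 tooly [ 0. -0. -1.] F [ 0.5117  0.1954 -2.5683] T [ 0.0276 -0.026  -0.004 ] Mscrew -0.0 ring [ 0.4555 -0.188 ] radial |p-C| 0.11004018499514401 ang 17.19707018616515
```

{"method": "apply_moves", "body": {
  "deltas": [
    {"gripper": 5,"x": 0,"y": 2,"z": 0,"spin": 0},
    {"gripper": 5,"x": 0,"y": 4,"z": 0,"spin": 0},
    {"gripper": 5,"x": 0,"y": 5.5,"z": 0,"spin": 0},
    {"gripper": 5,"x": 0,"y": 5.5,"z": 0,"spin": 0}
  ]
}}

```text
clock: 14.1
position: [0.562, -0.1552, 0.0492]
orientation: [-0.313, 2.054, -2.057]
contact_force: [4.6, 1.7, 4.6]
width: 0.142
```

```bash
python3 st.py; python3 mv.py 14.5:.0478 11.5:.0478 8.5:.0478 5.5:.0478 2.5:.0478 -0.5:.0478 -3.5:.0478 -6.5:.0478 -9.5:.0478 -12.5:.0478 -15:.0478
```

```text
t 14.1 p [ 0.562  -0.1552  0.0492] heading 17.48 tooly [ 0.003 -0.001 -1.   ] F [4.6089 1.6917 4.6206] T [ 0.2183 -0.182  -0.0809] Mscrew -0.049 ring [ 0.4571 -0.1883] radial |p-C| 0.11147008022356797 ang 16.834728611296658
now [ 0.562  -0.1552  0.0492] 17.48
14.5:.0478 x 1.6 y 1.4 z 4.5 spin 0.052
11.5:.0478 x 2.1 y 1.4 z 10.2 spin 0.104
8.5:.0478 x 2.8 y 1.4 z 15.9 spin 0.157
5.5:.0478 x 3.9 y 1.4 z 21.6 spin 0.209
2.5:.0478 x 5.2 y 1.4 z 27.2 spin 0.261
-0.5:.0478 x 6.8 y 1.4 z 32.7 spin 0.314
-3.5:.0478 x 8.8 y 1.4 z 38.1 spin 0.366
-6.5:.0478 x 11.0 y 1.4 z 43.4 spin 0.419
-9.5:.0478 x 13.4 y 1.4 z 48.6 spin 0.471
-12.5:.0478 x 16.2 y 1.4 z 53.7 spin 0.523
-15:.0478 x 18.7 y 1.4 z 57.8 spin 0.567
```

{"method": "apply_moves", "body": {
  "deltas": [
    {"gripper": 5,"x": 0,"y": 0,"z": 0,"spin": 0},
    {"gripper": 5,"x": 0,"y": 0,"z": 0,"spin": 0}
  ]
}}

```text
clock: 14.3
position: [0.562, -0.1552, 0.0492]
orientation: [-0.312, 2.054, -2.057]
contact_force: [4.7, 1.6, 3.8]
width: 0.14
```

```bash
python3 st.py; python3 look.py seat2 17.5 | tail -1
python3 - <<'E'
from h import *
q,_=eyes.snapshot("scene"); cv2.imwrite("pics/seat2b.png",cv2.resize(q[150:260,210:330],(720,660)[:2])[:600,:,::-1])
E
```

```text
t 14.3 p [ 0.562  -0.1552  0.0492] heading 17.48 tooly [ 0.004 -0.001 -1.   ] F [4.6715 1.5738 3.8423] T [ 0.2051 -0.23   -0.0418] Mscrew -0.025 ring [ 0.457  -0.1883] radial |p-C| 0.11143570027427689 ang 16.826773146222624
ring [ 0.4571 -0.1883] underside 0.01921538656008446 heading 17.480000000000018
```

View pics/seat2b.png

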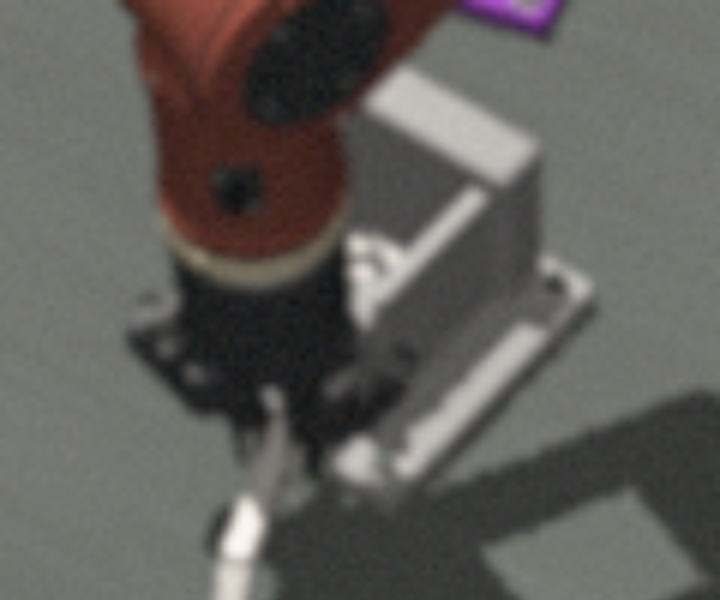

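{"method": "apply_moves", "body": {
  "deltas": [
    {"gripper": 5,"x": 0,"y": -1.5,"z": 0,"spin": 0},
    {"gripper": 5,"x": 0,"y": -3,"z": 0,"spin": 0},
    {"gripper": 5,"x": 0,"y": -3,"z": 0,"spin": 0}
  ]
}}

```text
clock: 14.7
position: [0.5611, -0.155, 0.0512]
orientation: [-0.314, 2.056, -2.057]
contact_force: [5.7, 2.0, 0.6]
width: 0.143
```

```bash
python3 st.py
```

```text
t 14.7 p [ 0.5611 -0.155   0.0512] heading 17.48 tooly [ 0.002 -0.    -1.   ] F [5.6935 1.9951 0.6101] T [ 0.1892 -0.65   -0.0104] Mscrew 0.016 ring [ 0.4561 -0.1881] radial |p-C| 0.1106459429670474 ang 17.07056574500221
```

```bash
python3 - <<'E'
from h import *
np.set_printoptions(precision=4,suppress=True)
for n in("scene","top"):
    q,d=eyes.snapshot(n)
    for t in("big_ring","small_ring"):
        for r in spotter.pinpoint(n,t)[:2]: print(n,t,r["conf"],towld(n,r["point"]))
    if n=="scene": m=q
    else: cv2.imwrite("pics/top3.png",cv2.resize(q[180:330,330:500],(680,600))[:,:,::-1])
E
```

```text
scene big_ring 0.62 [ 0.4608 -0.1869  0.0231]
scene small_ring 0.66 [ 0.6674 -0.1212  0.0216]
top big_ring 0.71 [ 0.4565 -0.187   0.0246]
top small_ring 0.6 [ 0.666  -0.1227  0.0283]
```

View pics/top3.png

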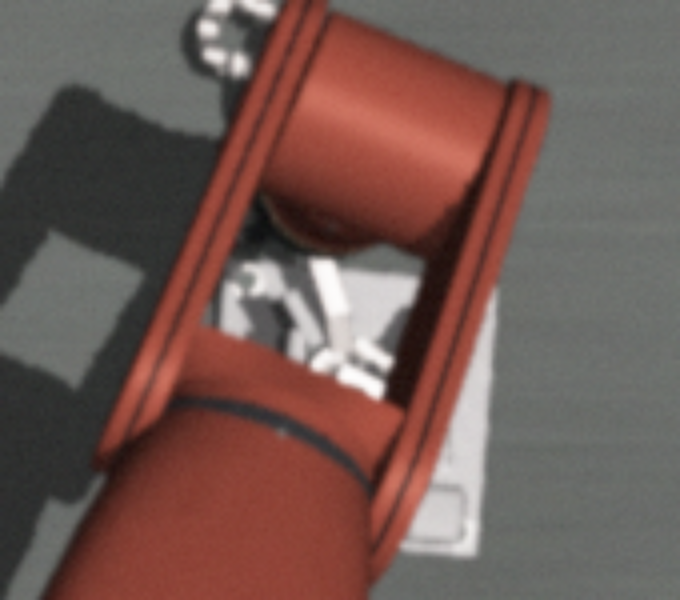

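{"method": "apply_moves", "body": {
  "deltas": [
    {"gripper": 5,"x": -1,"y": 0,"z": 0,"spin": 0},
    {"gripper": 5,"x": -1.5,"y": 0,"z": 0,"spin": 0},
    {"gripper": 5,"x": -1.5,"y": 0,"z": 0,"spin": 0}
  ]
}}

```text
clock: 15.3
position: [0.5615, -0.1546, 0.0506]
orientation: [-0.317, 2.057, -2.057]
contact_force: [2.5, 0.2, -0.1]
width: 0.141
```

```bash
python3 st.py
```

```text
t 15.3 p [ 0.5615 -0.1546  0.0506] heading 17.48 tooly [-0.001 -0.    -1.   ] F [ 2.4849  0.238  -0.0648] T [-0.0846 -0.2104  0.0424] Mscrew -0.014 ring [ 0.4566 -0.1876] radial |p-C| 0.11117128475554541 ang 17.212737322662942
```

{"method": "apply_moves", "body": {
  "deltas": [
    {"gripper": 5,"x": -0.8,"y": 0,"z": 0,"spin": 0},
    {"gripper": 5,"x": -0.8,"y": 1.5,"z": 0,"spin": 0},
    {"gripper": 5,"x": -0.8,"y": 2.5,"z": 0,"spin": 0},
    {"gripper": 5,"x": -0.8,"y": 2.5,"z": 0,"spin": 0}
  ]
}}

```text
clock: 15.7
position: [0.5623, -0.1541, 0.048]
orientation: [-0.316, 2.058, -2.057]
contact_force: [2.3, 0.8, -2.3]
width: 0.14
```

```bash
python3 st.py
```

```text
t 15.7 p [ 0.5623 -0.1541  0.048 ] heading 17.47 tooly [-0.  0. -1.] F [ 2.3451  0.8324 -2.2984] T [ 0.2584 -0.351  -0.0099] Mscrew 0.001 ring [ 0.4573 -0.1871] radial |p-C| 0.11206503023281209 ang 17.338293444208706
```

```bash
sed -i 's/C=np.array(\[.4553,-.1875\])/C=np.array([.456,-.1877])/; s/r=.110$/r=.1105/' st.py mv.py; grep -n "C=" st.py mv.py; python3 mv.py 14.5:.048 11.5:.048 8.5:.048 5.5:.048 2.5:.048 -0.5:.048 -3.5:.048 -6.5:.048 -9.5:.048 -12.5:.048 -15:.048
```

```text
st.py:3:C=np.array([.456,-.1877])
mv.py:4:C=np.array([.456,-.1877]); r=.1105
now [ 0.5623 -0.1541  0.048 ] 17.47
14.5:.048 x 1.1 y 0.0 z 5.9 spin 0.052
11.5:.048 x 1.6 y 0.0 z 11.6 spin 0.104
8.5:.048 x 2.3 y 0.0 z 17.4 spin 0.157
5.5:.048 x 3.4 y 0.0 z 23.1 spin 0.209
2.5:.048 x 4.7 y 0.0 z 28.7 spin 0.261
-0.5:.048 x 6.3 y 0.0 z 34.2 spin 0.314
-3.5:.048 x 8.3 y 0.0 z 39.7 spin 0.366
-6.5:.048 x 10.5 y 0.0 z 45.0 spin 0.418
-9.5:.048 x 13.0 y 0.0 z 50.3 spin 0.471
-12.5:.048 x 15.7 y 0.0 z 55.3 spin 0.523
-15:.048 x 18.2 y 0.0 z 59.5 spin 0.567
```

{"method": "apply_moves", "body": {
  "deltas": [
    {"gripper": 5,"x": 0.3,"y": 0,"z": 5.9,"spin": 0.052},
    {"gripper": 5,"x": 0.9,"y": 0,"z": 11.6,"spin": 0.104},
    {"gripper": 5,"x": 1.7,"y": 0,"z": 17.4,"spin": 0.157},
    {"gripper": 5,"x": 2.8,"y": 0,"z": 23.1,"spin": 0.209},
    {"gripper": 5,"x": 4.1,"y": 0,"z": 28.7,"spin": 0.261},
    {"gripper": 5,"x": 5.7,"y": 0,"z": 34.2,"spin": 0.314}
  ]
}}

```text
clock: 16.3
position: [0.566, -0.1876, 0.0471]
orientation: [-0.008, -2.217, 2.212]
contact_force: [1.3, 3.5, -2.7]
width: 0.141
```

```bash
python3 st.py; python3 mv.py -3.5:.048 -6.5:.048 -9.5:.048 -12.5:.048 -15:.048
```

```text
t 16.3 p [ 0.566  -0.1876  0.0471] heading -0.59 tooly [-0.003  0.002 -1.   ] F [ 1.3096  3.5116 -2.7164] T [ 0.5603 -0.1224  0.3028] Mscrew 0.689 ring [ 0.4561 -0.1865] radial |p-C| 0.11004853807128838 ang 0.0532213514964139
now [ 0.566  -0.1876  0.0471] -0.59
-3.5:.048 x -0.3 y -0.9 z 6.8 spin 0.051
-6.5:.048 x 0.1 y -1.0 z 12.6 spin 0.103
-9.5:.048 x 0.9 y -1.0 z 18.3 spin 0.155
-12.5:.048 x 1.9 y -1.0 z 24.0 spin 0.208
-15:.048 x 3.0 y -1.0 z 28.7 spin 0.251
```

{"method": "apply_moves", "body": {
  "deltas": [
    {"gripper": 5,"x": 0.1,"y": 0,"z": 5.7,"spin": 0.052},
    {"gripper": 5,"x": 0.5,"y": 0,"z": 11.4,"spin": 0.104},
    {"gripper": 5,"x": 1.2,"y": 0,"z": 17.1,"spin": 0.157},
    {"gripper": 5,"x": 2.3,"y": 0,"z": 22.8,"spin": 0.208},
    {"gripper": 5,"x": 3.4,"y": 0,"z": 27.5,"spin": 0.252}
  ]
}}

```text
clock: 16.8
position: [0.5624, -0.215, 0.047]
orientation: [-0.271, -2.082, 2.078]
contact_force: [1.1, 2.9, -2.8]
width: 0.133
```

```bash
python3 st.py
```

```text
t 16.8 p [ 0.5624 -0.215   0.047 ] heading -15.04 tooly [-0.003  0.002 -1.   ] F [ 1.1185  2.8863 -2.8479] T [ 0.5009 -0.1436  0.279 ] Mscrew 0.617 ring [ 0.4561 -0.1865] radial |p-C| 0.10982879263794108 ang -14.413363097086041
```

{"method": "apply_moves", "body": {
  "deltas": [
    {"gripper": 5,"x": 0.1,"y": 0,"z": 2.9,"spin": 0.026},
    {"gripper": 5,"x": 0.2,"y": 0,"z": 5.3,"spin": 0.048}
  ]
}}

```text
clock: 17.0
position: [0.5609, -0.2202, 0.0472]
orientation: [-0.318, -2.055, 2.051]
contact_force: [-0.5, 4.5, -3.6]
width: 0.141
```

```bash
python3 st.py
```

```text
t 17.0 p [ 0.5609 -0.2202  0.0472] heading -17.75 tooly [-0.003  0.002 -1.   ] F [-0.4819  4.5014 -3.5702] T [0.72   0.0357 0.1073] Mscrew 0.564 ring [ 0.4561 -0.1867] radial |p-C| 0.10978837470473016 ang -17.237117681884836
```

{"method": "apply_moves", "body": {
  "deltas": [
    {"gripper": 5,"x": 0.1,"y": 0,"z": 2.9,"spin": 0.026},
    {"gripper": 5,"x": 0.2,"y": 0,"z": 5.0,"spin": 0.045}
  ]
}}

```text
clock: 17.2
position: [0.5592, -0.2251, 0.0473]
orientation: [-0.361, -2.028, 2.025]
contact_force: [-1.0, 5.0, -5.5]
width: 0.139
```

```bash
python3 st.py
```

```text
t 17.2 p [ 0.5592 -0.2251  0.0473] heading -20.36 tooly [-0.003  0.002 -1.   ] F [-1.0318  4.999  -5.454 ] T [0.9213 0.1548 0.1113] Mscrew 0.588 ring [ 0.456  -0.1868] radial |p-C| 0.10972930972792364 ang -19.921916658541775
```

{"method": "apply_moves", "body": {
  "deltas": [
    {"gripper": 5,"x": 0.1,"y": 0,"z": 2.5,"spin": 0.023},
    {"gripper": 5,"x": 0.2,"y": 0,"z": 5.0,"spin": 0.045}
  ]
}}

```text
clock: 17.4
position: [0.5573, -0.2297, 0.0474]
orientation: [-0.403, -2.002, 1.999]
contact_force: [-1.2, 5.2, -4.6]
width: 0.142
```

```bash
python3 st.py
```

```text
t 17.4 p [ 0.5573 -0.2297  0.0474] heading -22.94 tooly [-0.002  0.002 -1.   ] F [-1.2184  5.2184 -4.6428] T [0.9319 0.1245 0.0349] Mscrew 0.513 ring [ 0.456  -0.1868] radial |p-C| 0.10967705494793814 ang -22.505641159028055
```

{"method": "apply_moves", "body": {
  "deltas": [
    {"gripper": 5,"x": 0.1,"y": 0,"z": 2.5,"spin": 0.023},
    {"gripper": 5,"x": 0.2,"y": 0,"z": 5.0,"spin": 0.045}
  ]
}}

```text
clock: 17.6
position: [0.5553, -0.2342, 0.0474]
orientation: [-0.444, -1.975, 1.972]
contact_force: [-1.8, 4.2, -5.0]
width: 0.135
```

```bash
python3 st.py
```

```text
t 17.6 p [ 0.5553 -0.2342  0.0474] heading -25.52 tooly [-0.002  0.002 -1.   ] F [-1.8191  4.2416 -4.9956] T [0.9482 0.0957 0.086 ] Mscrew 0.422 ring [ 0.456  -0.1868] radial |p-C| 0.10961763943015401 ang -25.10579456276886
```

{"method": "apply_moves", "body": {
  "deltas": [
    {"gripper": 5,"x": 0.1,"y": 0,"z": 2.5,"spin": 0.023},
    {"gripper": 5,"x": 0.2,"y": 0,"z": 5.0,"spin": 0.045}
  ]
}}

```text
clock: 17.8
position: [0.553, -0.2386, 0.0474]
orientation: [-0.485, -1.947, 1.945]
contact_force: [-1.2, 6.0, -4.3]
width: 0.138
```

```bash
python3 st.py
```

```text
t 17.8 p [ 0.553  -0.2386  0.0474] heading -28.11 tooly [-0.002  0.002 -1.   ] F [-1.2217  5.952  -4.3168] T [0.9482 0.0315 0.01  ] Mscrew 0.525 ring [ 0.456  -0.1868] radial |p-C| 0.10956485420227849 ang -27.69781106911195
```

{"method": "apply_moves", "body": {
  "deltas": [
    {"gripper": 5,"x": 0.1,"y": 0,"z": 2.5,"spin": 0.023},
    {"gripper": 5,"x": 0.2,"y": 0,"z": 5.0,"spin": 0.045}
  ]
}}

```text
clock: 18.0
position: [0.5506, -0.2429, 0.0475]
orientation: [-0.524, -1.92, 1.918]
contact_force: [-0.4, 5.1, -5.8]
width: 0.141
```

```bash
python3 st.py
```

```text
t 18.0 p [ 0.5506 -0.2429  0.0475] heading -30.68 tooly [-0.002  0.002 -1.   ] F [-0.373   5.0675 -5.8485] T [0.9924 0.0428 0.0556] Mscrew 0.514 ring [ 0.456  -0.1868] radial |p-C| 0.10952498347058565 ang -30.27372535362944
```

{"method": "apply_moves", "body": {
  "deltas": [
    {"gripper": 5,"x": 0.1,"y": 0,"z": 2.5,"spin": 0.023},
    {"gripper": 5,"x": 0.2,"y": 0,"z": 4.6,"spin": 0.042}
  ]
}}

```text
clock: 18.2
position: [0.5481, -0.2468, 0.0475]
orientation: [-0.56, -1.894, 1.891]
contact_force: [-0.8, 5.6, -4.2]
width: 0.14
```

```bash
python3 st.py
```

```text
t 18.2 p [ 0.5481 -0.2468  0.0475] heading -33.09 tooly [-0.002  0.002 -1.   ] F [-0.7631  5.6287 -4.2007] T [ 0.9697 -0.0033  0.048 ] Mscrew 0.521 ring [ 0.456  -0.1868] radial |p-C| 0.10946003062080659 ang -32.690397449261745
```

```bash
python3 mv.py -30:.0475 -27.3:.0475
```

```text
now [ 0.5481 -0.2468  0.0475] -33.09
-30:.0475 x -0.9 y -0.0 z -5.2 spin -0.054
-27.3:.0475 x -0.5 y 0.0 z -10.4 spin -0.101
```

{"method": "apply_moves", "body": {
  "deltas": [
    {"gripper": 5,"x": -0.5,"y": 0,"z": -5.5,"spin": -0.054},
    {"gripper": 5,"x": -0.2,"y": 0,"z": -11.5,"spin": -0.101},
    {"gripper": 5,"x": -0.2,"y": 0,"z": -11.5,"spin": -0.101}
  ]
}}

```text
clock: 18.5
position: [0.555, -0.238, 0.048]
orientation: [-0.472, -1.956, 1.957]
contact_force: [-0.7, 1.2, -4.9]
width: 0.14
```

```bash
python3 st.py
```

```text
t 18.5 p [ 0.555 -0.238  0.048] heading -27.2 tooly [-0.001 -0.    -1.   ] F [-0.6624  1.1814 -4.8559] T [ 0.2059  0.1234 -0.1338] Mscrew -0.05 ring [ 0.4572 -0.1877] radial |p-C| 0.11108020797862636 ang -26.92785619392818
```

Nearly free. Lift, then return to +17.5.

```bash
python3 mv.py -27.3:.06 -27.3:.073 -20:.073 -12:.073 -4:.073 4:.073 12:.073 17.5:.073
```

```text
now [ 0.555 -0.238  0.048] -27.2
-27.3:.06 x 0.6 y -12.0 z 0.7 spin 0.002
-27.3:.073 x 0.6 y -25.0 z 0.7 spin 0.002
-20:.073 x 1.5 y -25.0 z -13.3 spin -0.126
-12:.073 x 4.5 y -25.0 z -28.4 spin -0.265
-4:.073 x 9.5 y -25.0 z -43.0 spin -0.405
4:.073 x 16.6 y -25.0 z -56.7 spin -0.544
12:.073 x 25.5 y -25.0 z -69.3 spin -0.684
17.5:.073 x 32.5 y -25.0 z -77.2 spin -0.780
```

{"method": "apply_moves", "body": {
  "deltas": [
    {"gripper": 5,"x": 0,"y": -6,"z": 0,"spin": 0},
    {"gripper": 5,"x": 0,"y": -12,"z": 0,"spin": 0}
  ]
}}

```text
clock: 18.7
position: [0.555, -0.2385, 0.0606]
orientation: [-0.474, -1.955, 1.956]
contact_force: [0.5, -0.2, -3.4]
width: 0.142
```

{"method": "apply_moves", "body": {
  "deltas": [
    {"gripper": 5,"x": 0,"y": -7,"z": 0,"spin": 0},
    {"gripper": 5,"x": 0.2,"y": -13,"z": 0.4,"spin": 0},
    {"gripper": 5,"x": 1.3,"y": -13,"z": -13.3,"spin": -0.126},
    {"gripper": 5,"x": 4.3,"y": -13,"z": -28.4,"spin": -0.265},
    {"gripper": 5,"x": 9.3,"y": -13,"z": -43,"spin": -0.405},
    {"gripper": 5,"x": 16.3,"y": -13,"z": -56.5,"spin": -0.544},
    {"gripper": 5,"x": 25.3,"y": -13,"z": -69,"spin": -0.684},
    {"gripper": 5,"x": 32.3,"y": -13,"z": -76.8,"spin": -0.78},
    {"gripper": 5,"x": 32.3,"y": -13,"z": -76.8,"spin": -0.78},
    {"gripper": 5,"x": 32.3,"y": -13,"z": -76.8,"spin": -0.78}
  ]
}}

```text
clock: 19.7
position: [0.5623, -0.1556, 0.0741]
orientation: [-0.313, 2.057, -2.059]
contact_force: [0.4, -0.7, -4.3]
width: 0.139
```

```bash
python3 st.py; python3 mv.py 17.5:.06 17.5:.048
```

```text
t 19.7 p [ 0.5623 -0.1556  0.0741] heading 17.34 tooly [ 0.001 -0.001 -1.   ] F [ 0.387  -0.6828 -4.345 ] T [ 0.0283 -0.0235 -0.0413] Mscrew -0.126 ring [ 0.4573 -0.1883] radial |p-C| 0.11107759356804343 ang 16.815931761797103
now [ 0.5623 -0.1556  0.0741] 17.34
17.5:.06 x 0.6 y 14.1 z -1.3 spin -0.003
17.5:.048 x 0.6 y 26.1 z -1.4 spin -0.003
```

{"method": "apply_moves", "body": {
  "deltas": [
    {"gripper": 5,"x": 0,"y": 5,"z": -0.8,"spin": 0},
    {"gripper": 5,"x": 0,"y": 9,"z": -0.8,"spin": 0},
    {"gripper": 5,"x": 0,"y": 12,"z": -0.8,"spin": 0},
    {"gripper": 5,"x": 0,"y": 15,"z": -0.8,"spin": 0},
    {"gripper": 5,"x": 0,"y": 16,"z": -0.8,"spin": 0}
  ]
}}

```text
clock: 20.2
position: [0.5611, -0.1543, 0.0566]
orientation: [-0.317, 2.058, -2.057]
contact_force: [-0.2, 0.1, -2.1]
width: 0.136
```

```bash
python3 st.py
```

```text
t 20.2 p [ 0.5611 -0.1543  0.0566] heading 17.45 tooly [-0.001  0.    -1.   ] F [-0.1599  0.1401 -2.1236] T [-0.0365  0.0013  0.0225] Mscrew 0.043 ring [ 0.4562 -0.1873] radial |p-C| 0.11032840107349004 ang 17.62943771993994
```

{"method": "apply_moves", "body": {
  "deltas": [
    {"gripper": 5,"x": -0.8,"y": 2,"z": 0,"spin": 0},
    {"gripper": 5,"x": -0.8,"y": 4,"z": 0,"spin": 0},
    {"gripper": 5,"x": -0.8,"y": 6,"z": 0,"spin": 0},
    {"gripper": 5,"x": -0.8,"y": 8,"z": 0,"spin": 0},
    {"gripper": 5,"x": -0.8,"y": 8,"z": 0,"spin": 0}
  ]
}}

```text
clock: 20.7
position: [0.5619, -0.1539, 0.0488]
orientation: [-0.317, 2.058, -2.057]
contact_force: [-2.4, -0.7, -3.7]
width: 0.141
```

```bash
python3 st.py
```

```text
t 20.7 p [ 0.5619 -0.1539  0.0488] heading 17.48 tooly [-0.001  0.    -1.   ] F [-2.4382 -0.7331 -3.6575] T [-0.1946  0.4005  0.0511] Mscrew 0.056 ring [ 0.457  -0.1869] radial |p-C| 0.11120367817113606 ang 17.695285089617634
```

{"method": "apply_moves", "body": {
  "deltas": [
    {"gripper": 5,"x": 0.4,"y": 0,"z": 3.5,"spin": 0.03},
    {"gripper": 5,"x": 0.7,"y": 0,"z": 7.5,"spin": 0.065},
    {"gripper": 5,"x": 0.9,"y": 0,"z": 10,"spin": 0.09}
  ]
}}

```text
clock: 21.0
position: [0.5636, -0.1641, 0.0488]
orientation: [-0.227, 2.111, -2.11]
contact_force: [-4.7, -0.8, -3.6]
width: 0.143
```

```bash
python3 st.py
```

```text
t 21.0 p [ 0.5636 -0.1641  0.0488] heading 12.16 tooly [-0.002  0.    -1.   ] F [-4.6757 -0.7575 -3.5846] T [-0.092   0.8881  0.0351] Mscrew 0.064 ring [ 0.4561 -0.1873] radial |p-C| 0.11013991014498728 ang 12.35175741875345
```

{"method": "apply_moves", "body": {
  "deltas": [
    {"gripper": 5,"x": 0.8,"y": 0,"z": 2.3,"spin": 0.021},
    {"gripper": 5,"x": 1.2,"y": 0,"z": 4.6,"spin": 0.042}
  ]
}}

```text
clock: 21.2
position: [0.5639, -0.1682, 0.049]
orientation: [-0.184, 2.134, -2.131]
contact_force: [-3.4, 2.0, -3.9]
width: 0.137
```

```bash
python3 st.py
```

```text
t 21.2 p [ 0.5639 -0.1682  0.049 ] heading 9.8 tooly [-0.001  0.001 -1.   ] F [-3.4098  1.9889 -3.9221] T [0.4284 0.576  0.2284] Mscrew 0.51 ring [ 0.4556 -0.1869] radial |p-C| 0.1097008493822375 ang 10.253620054798333
```

Driving again (0.5 N·m). Small steps.

{"method": "apply_moves", "body": {
  "deltas": [
    {"gripper": 5,"x": 0.4,"y": 0,"z": 2.2,"spin": 0.02},
    {"gripper": 5,"x": 0.7,"y": 0,"z": 4.4,"spin": 0.04}
  ]
}}

```text
clock: 21.4
position: [0.5645, -0.1726, 0.0493]
orientation: [-0.141, 2.154, -2.152]
contact_force: [-2.0, 2.0, -4.1]
width: 0.138
```

```bash
python3 st.py
```

```text
t 21.4 p [ 0.5645 -0.1726  0.0493] heading 7.54 tooly [ 0.     0.001 -1.   ] F [-1.9745  2.0355 -4.0778] T [0.6643 0.4032 0.0869] Mscrew 0.338 ring [ 0.4555 -0.1871] radial |p-C| 0.10958522713079039 ang 7.906192940961897
```

{"method": "apply_moves", "body": {
  "deltas": [
    {"gripper": 5,"x": 0.3,"y": 0,"z": 2.2,"spin": 0.02},
    {"gripper": 5,"x": 0.5,"y": 0,"z": 4.4,"spin": 0.04}
  ]
}}

```text
clock: 21.6
position: [0.565, -0.1772, 0.0495]
orientation: [-0.098, 2.175, -2.174]
contact_force: [-0.1, 5.5, -3.1]
width: 0.133
```

```bash
python3 st.py
```

```text
t 21.6 p [ 0.565  -0.1772  0.0495] heading 5.23 tooly [ 0.001  0.    -1.   ] F [-0.0966  5.4533 -3.0553] T [0.9063 0.0547 0.0913] Mscrew 0.687 ring [ 0.4554 -0.1872] radial |p-C| 0.1094664280246669 ang 5.495715885679538
```

{"method": "apply_moves", "body": {
  "deltas": [
    {"gripper": 5,"x": 0,"y": 0.3,"z": 2.2,"spin": 0.02},
    {"gripper": 5,"x": 0.1,"y": 0.5,"z": 4.4,"spin": 0.04}
  ]
}}

```text
clock: 21.8
position: [0.5654, -0.1818, 0.0491]
orientation: [-0.055, 2.195, -2.195]
contact_force: [-0.5, 6.0, -3.3]
width: 0.137
```

```bash
python3 st.py
```

```text
t 21.8 p [ 0.5654 -0.1818  0.0491] heading 2.93 tooly [ 0.001  0.    -1.   ] F [-0.5446  6.0447 -3.287 ] T [0.9465 0.1135 0.0552] Mscrew 0.719 ring [ 0.4555 -0.1874] radial |p-C| 0.10951861344615206 ang 3.110251357276786
```

{"method": "apply_moves", "body": {
  "deltas": [
    {"gripper": 5,"x": 0,"y": 0.2,"z": 2.2,"spin": 0.02},
    {"gripper": 5,"x": 0.1,"y": 0.4,"z": 4.4,"spin": 0.04}
  ]
}}

```text
clock: 22.0
position: [0.5655, -0.1862, 0.0489]
orientation: [-0.011, 2.216, -2.215]
contact_force: [-0.8, 5.5, -1.7]
width: 0.138
```

```bash
python3 st.py
```

```text
t 22.0 p [ 0.5655 -0.1862  0.0489] heading 0.63 tooly [ 0.001  0.    -1.   ] F [-0.7865  5.4828 -1.7057] T [0.9693 0.1715 0.0193] Mscrew 0.621 ring [ 0.4555 -0.1874] radial |p-C| 0.10952538351177576 ang 0.7991198287369532
```

{"method": "apply_moves", "body": {
  "deltas": [
    {"gripper": 5,"x": 0,"y": 0,"z": 2.2,"spin": 0.02},
    {"gripper": 5,"x": 0.1,"y": 0,"z": 4.4,"spin": 0.04}
  ]
}}

```text
clock: 22.2
position: [0.5655, -0.1905, 0.0489]
orientation: [-0.033, -2.208, 2.207]
contact_force: [0.4, 5.6, -2.7]
width: 0.141
```

```bash
python3 st.py
```

```text
t 22.2 p [ 0.5655 -0.1905  0.0489] heading -1.66 tooly [ 0.001  0.    -1.   ] F [ 0.4383  5.6331 -2.6912] T [ 1.02    0.1741 -0.0737] Mscrew 0.544 ring [ 0.4555 -0.1874] radial |p-C| 0.10949641330229576 ang -1.4842217652848677
```

{"method": "apply_moves", "body": {
  "deltas": [
    {"gripper": 5,"x": 0,"y": 0,"z": 2.2,"spin": 0.02},
    {"gripper": 5,"x": 0.1,"y": 0,"z": 4.4,"spin": 0.04}
  ]
}}

```text
clock: 22.4
position: [0.5652, -0.195, 0.0489]
orientation: [-0.077, -2.187, 2.186]
contact_force: [-0.4, 5.8, -2.8]
width: 0.141
```

```bash
python3 st.py
```

```text
t 22.4 p [ 0.5652 -0.195   0.0489] heading -3.95 tooly [ 0.001  0.    -1.   ] F [-0.3623  5.7508 -2.8338] T [ 1.0441  0.2297 -0.0126] Mscrew 0.613 ring [ 0.4555 -0.1874] radial |p-C| 0.10948727291030742 ang -3.8045871001941753
```

{"method": "apply_moves", "body": {
  "deltas": [
    {"gripper": 5,"x": 0,"y": 0,"z": 2,"spin": 0.018},
    {"gripper": 5,"x": 0.1,"y": 0,"z": 4,"spin": 0.036}
  ]
}}

```text
clock: 22.6
position: [0.5649, -0.1989, 0.0489]
orientation: [-0.115, -2.169, 2.167]
contact_force: [0.3, 5.4, -1.3]
width: 0.142
```

```bash
python3 st.py
```

```text
t 22.6 p [ 0.5649 -0.1989  0.0489] heading -6.01 tooly [ 0.001  0.    -1.   ] F [ 0.3008  5.3527 -1.3138] T [ 1.0604  0.1607 -0.0603] Mscrew 0.526 ring [ 0.4555 -0.1874] radial |p-C| 0.10943516369054133 ang -5.864159160447739
```

{"method": "apply_moves", "body": {
  "deltas": [
    {"gripper": 5,"x": 0,"y": 0,"z": 2,"spin": 0.018},
    {"gripper": 5,"x": 0.1,"y": 0,"z": 4,"spin": 0.036}
  ]
}}

```text
clock: 22.8
position: [0.5644, -0.2024, 0.0489]
orientation: [-0.153, -2.15, 2.147]
contact_force: [1.2, 8.3, -2.2]
width: 0.136
```

```bash
python3 st.py
```

```text
t 22.8 p [ 0.5644 -0.2024  0.0489] heading -8.07 tooly [ 0.001  0.001 -1.   ] F [ 1.1833  8.2996 -2.2088] T [1.6347 0.0187 0.1768] Mscrew 1.094 ring [ 0.4555 -0.1869] radial |p-C| 0.10939608919286001 ang -7.7149384457863945
```

{"method": "apply_moves", "body": {
  "deltas": [
    {"gripper": 5,"x": 0,"y": 0,"z": 1,"spin": 0.01}
  ]
}}

```text
clock: 22.9
position: [0.5643, -0.2031, 0.0488]
orientation: [-0.163, -2.146, 2.142]
contact_force: [0.6, 8.7, -1.5]
width: 0.14
```

```bash
python3 st.py
```

```text
t 22.9 p [ 0.5643 -0.2031  0.0488] heading -8.62 tooly [ 0.001  0.002 -1.   ] F [ 0.6117  8.7111 -1.5274] T [ 1.6605 -0.0158  0.2963] Mscrew 1.249 ring [ 0.4555 -0.1866] radial |p-C| 0.10939219330894845 ang -8.079207559902413
```

{"method": "apply_moves", "body": {
  "deltas": [
    {"gripper": 5,"x": 0,"y": 0,"z": 1,"spin": 0.01},
    {"gripper": 5,"x": 0,"y": 0,"z": 2,"spin": 0.02}
  ]
}}

```text
clock: 23.1
position: [0.5641, -0.2045, 0.0488]
orientation: [-0.182, -2.136, 2.131]
contact_force: [0.8, 10.7, -1.0]
width: 0.141
```

```bash
python3 st.py
```

```text
t 23.1 p [ 0.5641 -0.2045  0.0488] heading -9.7 tooly [ 0.001  0.002 -1.   ] F [ 0.7958 10.6738 -0.9717] T [ 1.9214 -0.1207  0.6355] Mscrew 1.803 ring [ 0.4557 -0.186 ] radial |p-C| 0.10940336285770529 ang -8.840527394245441
```

{"method": "apply_moves", "body": {
  "deltas": [
    {"gripper": 5,"x": 0,"y": 0,"z": 0.6,"spin": 0.005},
    {"gripper": 5,"x": 0,"y": 0,"z": 0.6,"spin": 0.005}
  ]
}}

```text
clock: 23.3
position: [0.564, -0.2049, 0.0488]
orientation: [-0.187, -2.134, 2.128]
contact_force: [1.3, 9.8, -1.8]
width: 0.139
```

```bash
python3 st.py
```

```text
t 23.3 p [ 0.564  -0.2049  0.0488] heading -9.96 tooly [ 0.001  0.002 -1.   ] F [ 1.3135  9.7876 -1.8226] T [ 1.8937 -0.0595  0.575 ] Mscrew 1.655 ring [ 0.4557 -0.1859] radial |p-C| 0.10940538664200095 ang -9.050571590787138
```

{"method": "apply_moves", "body": {
  "deltas": [
    {"gripper": 5,"x": 0,"y": 0,"z": 0.8,"spin": 0.008},
    {"gripper": 5,"x": 0,"y": 0,"z": 0.8,"spin": 0.008},
    {"gripper": 5,"x": 0,"y": 0,"z": 0.8,"spin": 0.008}
  ]
}}

```text
clock: 23.6
position: [0.5639, -0.2055, 0.0487]
orientation: [-0.194, -2.129, 2.124]
contact_force: [2.3, 11.2, -1.3]
width: 0.139
```

```bash
python3 st.py
```

```text
t 23.6 p [ 0.5639 -0.2055  0.0487] heading -10.39 tooly [ 0.001  0.002 -1.   ] F [ 2.2729 11.1904 -1.313 ] T [ 1.9493 -0.146   0.6673] Mscrew 1.915 ring [ 0.4557 -0.1857] radial |p-C| 0.10936260787244305 ang -9.376753782204903
```

```bash
python3 mv.py -7:.0488 -4:.0488
```

```text
now [ 0.5639 -0.2055  0.0487] -10.39
-7:.0488 x -1.0 y -0.1 z -4.6 spin -0.059
-4:.0488 x -0.5 y -0.1 z -10.4 spin -0.112
```

{"method": "apply_moves", "body": {
  "deltas": [
    {"gripper": 5,"x": -0.5,"y": 0,"z": -4.5,"spin": -0.04},
    {"gripper": 5,"x": -0.7,"y": 0,"z": -9,"spin": -0.08},
    {"gripper": 5,"x": -0.5,"y": 0,"z": -12.5,"spin": -0.112},
    {"gripper": 5,"x": -0.5,"y": 0,"z": -12.5,"spin": -0.112}
  ]
}}

```text
clock: 24.0
position: [0.5657, -0.1953, 0.0484]
orientation: [-0.076, -2.185, 2.187]
contact_force: [-2.0, 1.0, -2.9]
width: 0.143
```

```bash
python3 st.py
```

```text
t 24.0 p [ 0.5657 -0.1953  0.0484] heading -3.98 tooly [-0.    -0.001 -1.   ] F [-1.9708  0.9922 -2.9249] T [ 0.2364  0.3331 -0.0955] Mscrew -0.002 ring [ 0.456  -0.1877] radial |p-C| 0.11001435213129081 ang -3.982242518346782
```

{"method": "apply_moves", "body": {
  "deltas": [
    {"gripper": 5,"x": 0,"y": -6,"z": 0,"spin": 0},
    {"gripper": 5,"x": 0,"y": -12,"z": 0,"spin": 0},
    {"gripper": 5,"x": 0,"y": -20,"z": 0,"spin": 0},
    {"gripper": 5,"x": 0,"y": -35,"z": 0,"spin": 0},
    {"gripper": 5,"x": 0,"y": -65,"z": 0,"spin": 0},
    {"gripper": 5,"x": 0,"y": -95,"z": 0,"spin": 0},
    {"gripper": 5,"x": 0,"y": -112,"z": 0,"spin": 0},
    {"gripper": 5,"x": 0,"y": -112,"z": 0,"spin": 0}
  ]
}}

```text
clock: 24.8
position: [0.5686, -0.1966, 0.1659]
orientation: [-0.086, -2.185, 2.194]
contact_force: [1.0, -0.7, -3.2]
width: 0.141
```

```bash
python3 st.py; python3 - <<'E'
from h import *
print(plan([0.55,0.18,0.15],16.5))
E
```

```text
t 24.8 p [ 0.5686 -0.1966  0.1659] heading -4.02 tooly [ 0.008 -0.004 -1.   ] F [ 0.9947 -0.6517 -3.1537] T [-0.0693 -0.0402  0.0068] Mscrew -0.058 ring [ 0.4589 -0.1889] radial |p-C| 0.11295264968275266 ang -4.509957217680284
{'p': array([ 0.5686, -0.1966,  0.1659]), 'xhead': np.float64(175.98), 'zhead': np.float64(-94.02), 'tooly': array([ 0.008, -0.004, -1.   ]), 'd_xyz_mm': array([  45.1,   14.2, -374.4]), 'spin_ccw_deg_options': array([-159.48,   20.52]), 'spin_rad': array([ 2.7835, -0.3581]), 'q': array([-0.464,  0.223,  1.672, -0.   ,  1.238,  1.177]), 't': 24.8}
```

{"method": "apply_moves", "body": {
  "deltas": [
    {"gripper": 5,"x": 5,"y": 0,"z": -45,"spin": -0.05},
    {"gripper": 5,"x": 11,"y": 0,"z": -90,"spin": -0.1},
    {"gripper": 5,"x": 16,"y": 0,"z": -135,"spin": -0.15},
    {"gripper": 5,"x": 22,"y": 0,"z": -180,"spin": -0.2},
    {"gripper": 5,"x": 27,"y": 0,"z": -225,"spin": -0.25},
    {"gripper": 5,"x": 33,"y": 0,"z": -270,"spin": -0.3},
    {"gripper": 5,"x": 38,"y": 0,"z": -315,"spin": -0.358},
    {"gripper": 5,"x": 43,"y": 5,"z": -355,"spin": -0.358},
    {"gripper": 5,"x": 45,"y": 10,"z": -374,"spin": -0.358},
    {"gripper": 5,"x": 45,"y": 14,"z": -374,"spin": -0.358},
    {"gripper": 5,"x": 45,"y": 14,"z": -374,"spin": -0.358}
  ]
}}

```text
clock: 25.9
position: [0.5461, 0.181, 0.145]
orientation: [-0.304, 2.066, -2.068]
contact_force: [-0.5, 0.3, -3.5]
width: 0.14
```

```bash
python3 - <<'E'
from h import *
np.set_printoptions(precision=4,suppress=True)
print(plan([0.55,0.18,0.032],16.5))
p,d=eyes.snapshot("top")
for t in("big_ring","small_ring"):
    for r in spotter.pinpoint("top",t)[:1]: print(t,r["conf"],towld("top",r["point"]))
cv2.imwrite("pics/after.png",np.hstack([cv2.resize(p[250:310,385:445],(400,400),interpolation=cv2.INTER_CUBIC),cv2.resize(p[140:340,180:380],(400,400))])[:,:,::-1])
q,d=eyes.snapshot("scene")
for t in("big_ring","small_ring"):
    for r in spotter.pinpoint("scene",t)[:1]: print(t,r["conf"],towld("scene",r["point"]))
E
```

```text
{'p': array([0.5461, 0.181 , 0.145 ]), 'xhead': np.float64(-163.43), 'zhead': np.float64(-73.43), 'tooly': array([-0.002, -0.001, -1.   ]), 'd_xyz_mm': array([ -3.8, 113. ,   2.1]), 'spin_ccw_deg_options': array([179.93,  -0.07]), 'spin_rad': array([-3.1403,  0.0013]), 'q': array([ 0.183,  0.193,  1.748, -0.001,  1.203,  1.465]), 't': 25.9}
big_ring 0.58 [0.4441 0.1509 0.1158]
small_ring 0.82 [0.6517 0.2118 0.1219]
small_ring 0.87 [0.6512 0.2135 0.1169]
```

View pics/after.png

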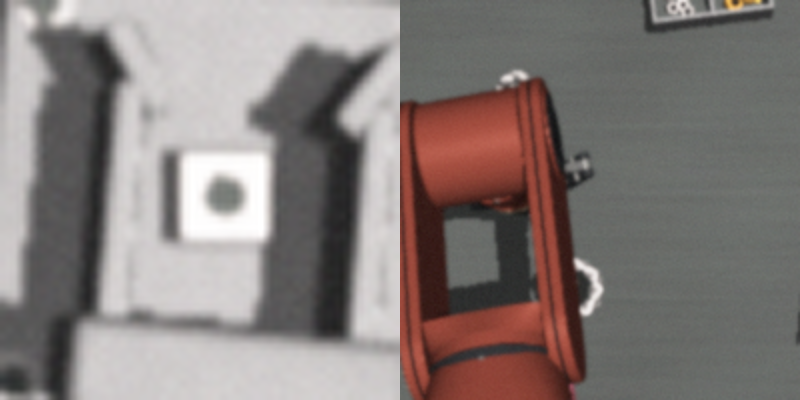

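{"method": "apply_moves", "body": {
  "deltas": [
    {"gripper": 5,"x": 0,"y": 30,"z": 0,"spin": 0},
    {"gripper": 5,"x": 0,"y": 65,"z": 0,"spin": 0},
    {"gripper": 5,"x": 0,"y": 95,"z": 0,"spin": 0},
    {"gripper": 5,"x": 0,"y": 107,"z": 0,"spin": 0},
    {"gripper": 5,"x": 0,"y": 110,"z": 0,"spin": 0},
    {"gripper": 5,"x": 0,"y": 111,"z": 0,"spin": 0},
    {"gripper": 5,"x": 0,"y": 111,"z": 0,"spin": 0}
  ]
}}

```text
clock: 26.9
position: [0.5486, 0.1813, 0.0372]
orientation: [-0.296, 2.066, -2.065]
contact_force: [1.0, -0.2, -3.5]
width: 0.141
```

```bash
python3 st.py
```

```text
t 26.9 p [0.5486 0.1813 0.0372] heading 16.49 tooly [ 0.003  0.001 -1.   ] F [ 0.962  -0.2071 -3.4751] T [-0.0071 -0.0063  0.003 ] Mscrew -0.371 ring [0.4431 0.1501] radial |p-C| 0.3804456814616218 ang 75.90990593274174
```

{"method": "apply_moves", "body": {
  "deltas": [
    {"gripper": 5,"x": 0,"y": 2,"z": 0,"spin": 0},
    {"gripper": 5,"x": 0,"y": 4,"z": 0,"spin": 0},
    {"gripper": 5,"x": 0,"y": 6,"z": 0,"spin": 0},
    {"gripper": 5,"x": 0,"y": 6,"z": 0,"spin": 0}
  ]
}}

```text
clock: 27.3
position: [0.5476, 0.1814, 0.0304]
orientation: [-0.299, 2.067, -2.066]
contact_force: [-2.4, 0.0, 4.4]
width: 0.138
```

```bash
python3 st.py
```

```text
t 27.3 p [0.5476 0.1814 0.0304] heading 16.51 tooly [ 0.001  0.    -1.   ] F [-2.414   0.034   4.3765] T [-0.0817  0.3709  0.0051] Mscrew 0.899 ring [0.4421 0.1501] radial |p-C| 0.38024902810979144 ang 76.06597304708731
```

{"method": "apply_moves", "body": {
  "deltas": [
    {"gripper": 20,"x": 0,"y": 0,"z": 0,"spin": 0},
    {"gripper": 30,"x": 0,"y": 0,"z": 0,"spin": 0},
    {"gripper": 45,"x": 0,"y": 0,"z": 0,"spin": 0},
    {"gripper": 60,"x": 0,"y": 0,"z": 0,"spin": 0},
    {"gripper": 80,"x": 0,"y": 0,"z": 0,"spin": 0},
    {"gripper": 80,"x": 0,"y": 0,"z": 0,"spin": 0},
    {"gripper": 80,"x": 0,"y": -30,"z": 0,"spin": 0},
    {"gripper": 80,"x": 0,"y": -70,"z": 0,"spin": 0},
    {"gripper": 80,"x": 0,"y": -120,"z": 0,"spin": 0},
    {"gripper": 80,"x": 0,"y": -170,"z": 0,"spin": 0},
    {"gripper": 80,"x": 0,"y": -170,"z": 0,"spin": 0}
  ]
}}

```text
clock: 28.4
position: [0.5519, 0.1821, 0.2087]
orientation: [-0.283, 2.061, -2.06]
contact_force: [0.8, 0.3, 0.9]
width: 0.938
```

```bash
python3 - <<'E'
from h import *
np.set_printoptions(precision=4,suppress=True)
print(arm.get_obs()["position"],arm.get_obs()["clock"])
q,d=eyes.snapshot("scene")
for t in("big_ring","small_ring","handle","nut_bin","grease_tin","open_spanner"):
    for r in spotter.pinpoint("scene",t)[:1]: print(t,r["conf"],towld("scene",r["point"]))
cv2.imwrite("pics/final.png",q[:,:,::-1])
E
```

```text
[0.5519 0.1821 0.2087] 28.4
big_ring 0.73 [0.4442 0.1495 0.001 ]
small_ring 0.8 [0.6516 0.213  0.0063]
handle 0.75 [0.5508 0.1839 0.0398]
grease_tin 0.75 [ 0.5257 -0.4641  0.003 ]
open_spanner 0.77 [0.6028 0.447  0.0023]
```

View pics/final.png

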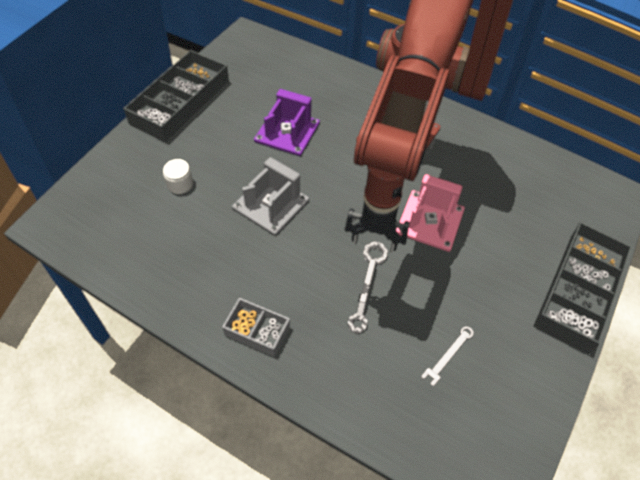

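The spanner lies flat at (376,252)–(358,323), clear of the grey bracket at (270,197), and the bystanders are where they were.

```bash
python3 -c "
from station import arm
print(arm.close_job())"
```

```text
the job is handed in; nothing more can be done
None
```

I tightened the grey bracket's clamp screw with the spanner's large ring in three reseated strokes, then laid the spanner flat back on the bench near its original spot. I handed the job in at about 28.5 s of the 72 s allowed, and no verdict was reported.

- **Tightening:** the screw dragged at about 0.5–0.7 N m on the way. It came up solid near mid-swing on the third stroke, and I held it there at about 1.9 N m about the screw, as measured at the wrist.
- **Turn check:** the head turned about 87–89° by the headings and the top picture. Even from the lowest start given (0.4 rad), that takes it to the 1.9 rad stop.
- **Final picture:** the spanner network put the big ring's underside at about 1 mm and the small ring's at about 6 mm. The small-ring figure is right at the 6 mm limit, but the network is only good to about 4 mm. The bench contact felt on lowering and the picture both show the spanner lying flat and well clear of the bracket.
- **Bystanders:** the grease tin and open spanner were within about 5 mm of their starting positions. The network missed the nut bin in the last picture, where it looks unmoved.
- **Disagreement:** at the second seating the ring pressed on the head with about 6 N outward along the handle. I put this down to an in-hand position error of 1–2 mm and moved the tool about 2 mm outward, after which the ring went down.

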